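# Put the chess knight away in the tilt-out bin

### The job

Put the black chess knight away in the wooden tilt-out bin: press the latch button on top of the bin until it lets go and let the bin spring open by itself with nothing in its way, lower the knight into it without dropping it, then push the bin shut until the latch holds it. Press and push gently, and leave the other things on the counter where they are.

Things in the scene. Friction and masses are not known exactly. Their poses are not given: they have to be found in the camera images.
- latch_plate (a point): Centre of the steel latch plate (40 x 36 x 3 mm) on the cabinet's top board, at its left; the point lies on the board, 204 mm above the counter, 88 mm behind bin_hinge and 85 mm left of it. Axes as bin_hinge. Right above it stands the press button: a round aluminium cap, 26 mm wide, on a threaded stem, its top 17 to 26 mm above the point (screwed up or down, not known). It goes down 7 mm to a hard stop; 4 to 6 mm and 5 to 7 N let the bin go
- bin_hinge (a point): Mid-point of the bin's hinge line, low on the front of the light wooden cabinet (200 deep x 242 wide x 204 mm high, standing fixed), 50 mm above the counter. x points into the cabinet, y to the left seen from its front, z up. The bin's front board (212 wide, 140 high, 12 mm thick) rises from this line: its top edge lies at x 35, z 136 mm shut, at x -61, z 126 mm open. The top board covers x from 65 mm on
- bin (a joint): Angle of the tilt-out bin about bin_hinge: 0 shut and latched, 0.70 rad fully open (top tipped out to -x). A spring with a damper drives it open in about 0.6 s. Pushed shut by its front near the top edge it takes 6 to 10 N, some 12 N where it meets the latch; the latch snaps in between 0.02 and -0.02 (the force drops), then a rubber stop ends the push at -0.05. Let go, it springs back to 0
- bin_mid (a point): Middle of the bin's inside, turning with the bin: x from its front to its back wall, y left, z up along the front (level with bin_hinge's axes at joint 0.25). Shut it leans back 0.25 rad, open forward 0.45 rad. Inside 90 (x) x 142 (y) mm, floor 37 mm below this point, side walls up to 40 mm and back wall to 30 mm above it. Open: 32 mm behind, 21 mm right of and 65 mm above bin_hinge; the mouth is free from above between front and top board
- knight_mid (a point): Black ceramic chess knight (the horse-headed piece), 74 mm tall, standing; the point is on its axis, half-way up, 36 mm above its foot. Foot 36 mm wide; its neck, 22 to 55 mm above the foot, has flat sides 22 mm apart across y, the muzzle points to -x. About 0.11 kg. It starts left or right of the cabinet
- rook: Bystander: black ceramic rook with a notched top, 60 mm tall, foot 36 mm wide; origin under its middle
- pawn: Bystander: black ceramic pawn with a ball top, 53 mm tall, foot 30 mm wide; origin under its middle
- cliff: Bystander: brown resin cliff edge, 170 x 60 x 66 mm; origin under its middle, x along it
- mini_stand: Bystander: aluminium miniature stand, a disc foot 52 mm wide with a post and a small top plate, 61 mm tall; origin under its middle
- road: Bystander: dark grey plastic road segment lying flat, 130 x 64 x 9 mm; origin under its middle, x along the road
- paint_pot: Bystander: small round paint pot with a black cap, 34 mm wide, 46 mm tall; origin under its middle
- brush: Bystander: flat brush with a wooden handle lying on the counter, 170 mm long; origin under its middle, bristles to +x
Mind the look-alikes: they are no part of the job. What is shaped like the part that bears knight_mid but orange, pink or turquoise is not meant.

How it is judged:
By the outcome, as a careful person would: the job done as asked, in the order asked, and still so for the second after the job is handed in, with the robot touching nothing.
It also fails if it takes over 72 s, if anything falls off the work surface, if the arm or the gripper's body presses on something with over 40 N, if the wrist force passes 120 N, or if a joint passes its speed limit or range.

### The arm

A 6-joint arm with a two-finger parallel gripper is mounted at the origin on the work surface. World frame = base frame: x ahead of the robot, y to its left, z up, the work surface at z = 0. Lengths are in mm, angles in rad, forces in N, time in s.
With the tool pointing down it reaches from about 350 to 875 mm from the base axis. Payload 4.2 kg.
Tool frame: the origin (TCP) lies midway between the tips of the shut fingers; the grasp point (between the pads) lies 19 mm behind it; z points along the fingers, y is the direction in which the jaws open and shut (so a half turn about z gives the same grasp; the last joint's range is limited). The gripper opens to 85 mm and grips with 20 to 120 N. Pads are 22 mm wide; open, the fingers measure 114 mm over their backs; the gripper's body (76 mm by 85 mm) begins 54 mm behind the grasp point. The pads swing forward as they close: fully open they stand 13 mm farther back than shut.
Start: joints at [1.584, 0.385, 0.008, 0, -1.194, -0.259], TCP at [152.051, 606.201, 203.912] pointing down, gripper open.
Joint ranges: [-3.14, 3.14], [-1.21, 2.06], [-1.07, 1.41], [-3.16, 2.05], [-2.99, -0.16], [-3.1, 3.1]. Speed limits (rad/s): [2.79, 2.79, 3.14, 3.14, 3.14, 3.14].

### API

Orientations are given as a unit quaternion [x, y, z, w].
In Python, from bench import arm gives the robot as it stands.
- The arm moves only by the tool servo_tool, never from a script. Its argument "rows" is a list of rows, each an object of numbers: "fingers": the finger opening in cm, from 0 to 8.54; "x", "y", "z": the shift along the tool's x, y, z in cm; "turn": the turn about the tool's z in degrees. A call has 1 to 10 rows; each row shifts and turns the commanded pose from where the row before left it, along the tool's axes as they then stand; what a row does not reach is not made up. A row lasts 1/12 s, in which the tool goes at most 41.7 mm and 7.16 degrees, less where a joint would pass 70% of its speed; a pose out of reach is approached as far as the arm can. A call is refused whole if a number of a shift passes 4.17 or a number of a turn 7.16, either way. A call with a gripper value outside its range is refused whole. The fingers move at their own pace and stop on an object; the grip force is fixed at half the most. Time passes only in rows, so rows that do not move let the fingers close. It gives the time, the measured TCP pose, the force and the opening at its end, in the units of the state.
- arm.read_state(): the state, without advancing time (a new reading comes with each control period).
- arm.get_image(name): name is "side" or "top" or "wrist"; returns (picture, depth): 420x560x3 uint8, red, green, blue; 420x560 float32, mm along the optical axis (not along the pixel's ray), 0 where there is no reading.
- arm.camera_model(name): a dict with "fx", "fy", "cx", "cy" (pixels), "pose" (4x4, takes a point from camera to world coordinates). Camera axes: x right, y down, z forward; pixel columns grow to the right and rows downward; lengths in mm; the calibration is good to about 2 mm. A picture is of the moment at which its call begins: read the wrist's pose just before it. camera_model takes no time and is no camera call; for the wrist camera it gives the pose at the moment of the call.
- arm.job_done(): hands the job in, once; it reports no verdict.
The state is a dict: "clock": time; "joints": joint angles; "joint_vel": joint speeds; "joint_efforts": joint torques, N m; "position": TCP position; "ee_rot": TCP orientation; "contact_force": force on the tool from outside, world axes, zero at the start; "wrist_torque": the same for the moment, N m; "gripper_width": finger opening in mm.
Only numpy, scipy, OpenCV 4.12 (cv2) and the standard library are available. Lean on these libraries where they do the work, as an engineer would, in place of code of your own. Each camera call takes 0.05 s, during which the arm holds its last target.

## Working session

There is one attempt and no reset: what is moved stays moved. The work goes in short steps, Python scripts to look and compute and a tool call to move; the robot and the scene stay as the last step left them, time stands still between calls to the robot, and variables do not carry over. Pictures are saved under pics/ and viewed, and the job is handed in when it is done.

Besides the shell and the picture viewer there is one more tool, called after "Emit:" as a command line: name --argument value ..., lists and objects as JSON in quotes. servo_tool: Moves the arm, as the interface text tells. Its arguments: {"type":"object","properties":{"rows":{"type":"array","items":{"type":"object","properties":{"fingers":{"type":"number"},"x":{"type":"number"},"y":{"type":"number"},"z":{"type":"number"},"turn":{"type":"number"}}}}},"required":["rows"]}

```bash
mkdir -p pics; ls; python3 - <<'E'
from bench import arm
import cv2,numpy as np
s=arm.read_state();print(s)
for n in("top","side"):
    p,d=arm.get_image(n);cv2.imwrite(f"pics/{n}0.png",p[:,:,::-1]);np.savez(f"pics/{n}0.npz",p=p,d=d)
    print(n,arm.camera_model(n))
E
```

```text
pics
{'clock': 0.0, 'joints': array([ 1.58360475e+00,  3.85589091e-01,  6.57934098e-03, -4.98986804e-04,
       -1.19402011e+00, -2.58616636e-01]), 'joint_vel': array([-8.71320995e-04,  2.29675145e-03,  3.53127662e-05,  1.02332600e-03,
        1.11339135e-03,  1.69334102e-03]), 'joint_efforts': array([-1.30682874e-03, -3.92288911e+01,  1.88398021e+01,  4.18617457e+00,
       -4.64544370e-03, -3.36777262e-06]), 'position': array([151.9054562 , 605.56689463, 202.78384688]), 'ee_rot': array([ 9.92444857e-01, -1.22686201e-01, -7.86634828e-05,  1.13787266e-03]), 'contact_force': array([-0.19430861, -0.46318013,  0.11408875]), 'wrist_torque': array([-0.02707251, -0.00530718,  0.00976408]), 'gripper_width': 85.3706381128514}
top {'fx': 417.2768039986455, 'fy': 417.2768039986455, 'cx': 283.9605494099197, 'cy': 210.90967488023597, 'pose': array([[-2.69259255e-02, -9.97990765e-01,  5.73535354e-02,
         3.98059151e+02],
       [-9.99620502e-01,  2.65472018e-02, -7.35516827e-03,
         1.23412321e+01],
       [ 5.81781413e-03, -5.75298145e-02, -9.98326837e-01,
         1.31029733e+03],
       [ 0.00000000e+00,  0.00000000e+00,  0.00000000e+00,
         1.00000000e+00]])}
side {'fx': 440.65061651076667, 'fy': 440.65061651076667, 'cx': 287.6153537801717, 'cy': 209.93283141386536, 'pose': array([[ 7.94343219e-01, -3.65168801e-01,  4.85459161e-01,
        -8.08523240e+01],
       [-6.07448680e-01, -4.84059770e-01,  6.29835089e-01,
        -7.07705300e+02],
       [ 4.99512620e-03, -7.95196759e-01, -6.06330902e-01,
         8.52425720e+02],
       [ 0.00000000e+00,  0.00000000e+00,  0.00000000e+00,
         1.00000000e+00]])}
```

View pics/top0.png

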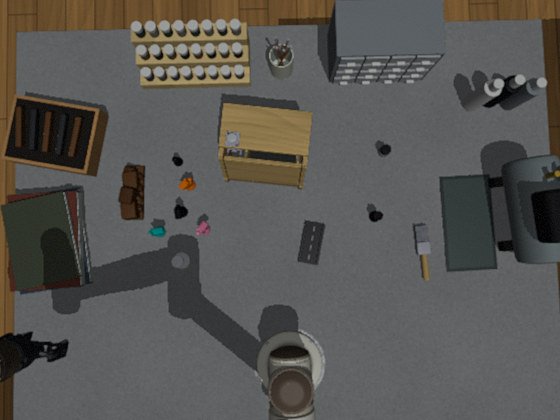

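View pics/side0.png

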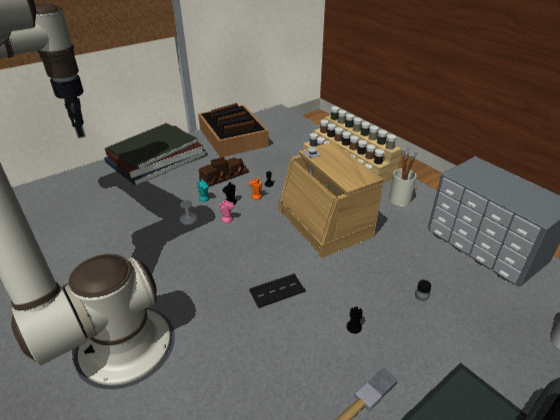

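```bash
cat > h.py <<'E'
import numpy as np,cv2
from bench import arm
def load(n):
    z=np.load(f"pics/{n}.npz");return z['p'],z['d']
def ray(m,u,v):
    T=np.array(m['pose']);r=np.array([(u-m['cx'])/m['fx'],(v-m['cy'])/m['fy'],1]);return T[:3,3],T[:3,:3]@r
def onz(m,u,v,z):
    o,r=ray(m,u,v);return o+r*(z-o[2])/r[2]
def dep(m,d,u,v):
    o,r=ray(m,u,v);return o+r*d[int(v),int(u)]
def proj(m,p):
    T=np.array(m['pose']);q=T[:3,:3].T@(np.array(p)-T[:3,3]);return m['fx']*q[0]/q[2]+m['cx'],m['fy']*q[1]/q[2]+m['cy']
E
python3 - <<'E'
from h import *
p,d=load('top0')
a=cv2.resize(p[130:260,110:410,::-1],None,fx=2.6,fy=2.6,interpolation=2);cv2.imwrite('pics/c1.png',a)
p,d=load('side0')
a=cv2.resize(p[150:230,180:280,::-1],None,fx=4,fy=4,interpolation=2)
b=cv2.resize(p[270:350,310:410,::-1],None,fx=4,fy=4,interpolation=2);cv2.imwrite('pics/c2.png',np.hstack([a,b]))
E
```

```text
(no output)
```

View pics/c1.png

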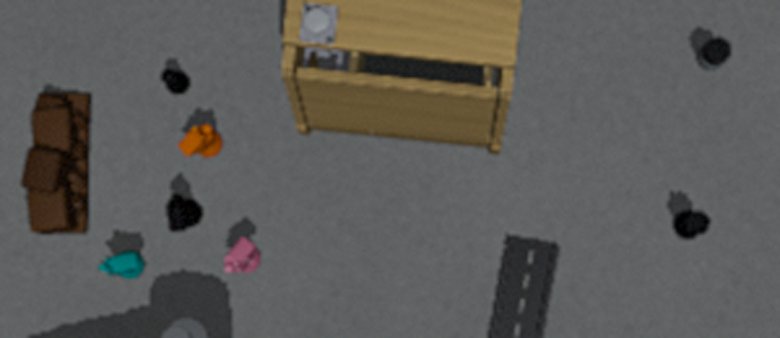

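View pics/c2.png

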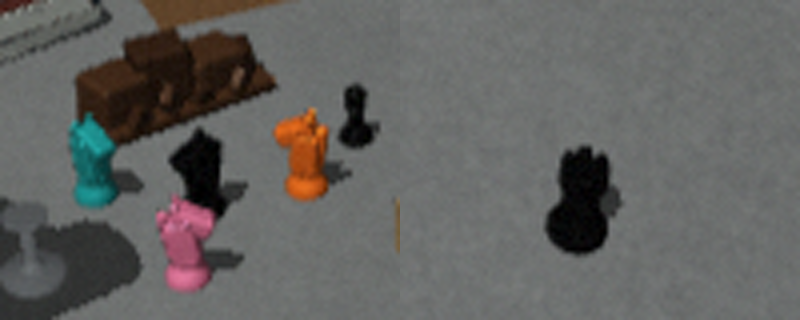

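Candidates (top pixels): black horse at (180,211) = knight; pawn (178,160), rook (375,215), paint pot (384,149); coloured horses orange (187,184), turquoise (157,231), pink (203,228). The crop shows (180,211) is black and horse-headed, so it is the one. Measuring next.

```bash
python3 - <<'E'
from h import *
m=arm.camera_model('top');p,d=load('top0')
V,U=np.mgrid[0:420,0:560]
T=np.array(m['pose']);c=np.stack([(U-m['cx'])/m['fx']*d,(V-m['cy'])/m['fy']*d,d],-1);W=c@T[:3,:3].T+T[:3,3]
np.save('pics/Wtop.npy',W)
# top board
k=(abs(W[...,2]-204)<8)&(U>205)&(U<325)&(V>95)&(V<200)
pts=np.argwhere(k)[:,::-1].astype(np.int32)
P=np.float32(W[k][:,:2]);print('board z',np.median(W[k][:,2]),len(P));r=cv2.minAreaRect(P);print(r,cv2.boxPoints(r))
# front post bottom / objects
hsv=cv2.cvtColor(p,cv2.COLOR_RGB2HSV)
for nm,(u0,u1,v0,v1) in dict(knight=(165,200,195,225),pawn=(165,192,150,172)).items():
    g=p[v0:v1,u0:u1].max(-1)<28
    n,l,st,ce=cv2.connectedComponentsWithStats(g.astype(np.uint8))
    i=1+st[1:,4].argmax();kk=np.zeros((420,560),bool);kk[v0:v1,u0:u1]=l==i
    print(nm,st[i],ce[i]+[u0,v0]);Q=W[kk];print(np.percentile(Q[:,2],[2,25,50,75,98]))
    hi=Q[Q[:,2]>45];print('hi mean',hi.mean(0),hi.min(0),hi.max(0))
# button
k=(W[...,2]>212)&(U>222)&(U<250)&(V>120)&(V<155);print('button',k.sum(),W[k].mean(0),W[k].min(0),W[k].max(0))
# colour of plate
b=(hsv[...,1]<70)&(U>222)&(U<250)&(V>125)&(V<150)&(abs(W[...,2]-206)<6);r=cv2.minAreaRect(np.float32(W[b][:,:2]));print('plate',r,W[b].mean(0))
ms=arm.camera_model('side');ps,ds=load('side0');print('knight side', [np.round(onz(ms,230,v,0),0) for v in(200,204)])
E
```

```text
board z 202.65339475105657 3885
((685.7371826171875, 50.28040313720703), (242.3230438232422, 121.27067565917969), 82.34165954589844) [[609.49603  -61.719795]
 [729.685    -77.881004]
 [761.97833  162.28061 ]
 [641.78937  178.4418  ]]
knight [ 10  10  12  13 122] [180.12295082 211.31967213]
[ 4.43807615 23.06223077 55.52043418 61.95771049 71.69172838]
hi mean [476.05310422 316.25106299  75.27145911] [398.05915122  12.34123205  45.57446246] [ 496.83402243  329.81346833 1310.29733303]
pawn [ 8  7 10  9 63] [177.3015873  160.66666667]
[ 3.09001863  6.85544353 17.69865551 44.22366602 53.05639544]
hi mean [637.95057575 331.85821773  49.42608978] [631.61312945 327.35646969  45.2472056 ] [643.69047558 336.35577737  53.70768006]
button 73 [648.91480429 133.38059259 265.03992012] [398.05915122  12.34123205 215.42439921] [ 670.88938566  149.77213082 1310.29733303]
plate ((658.9119262695312, 138.00454711914062), (36.91427230834961, 40.67863464355469), 83.16018676757812) [657.32109683 136.57404925 205.14025189]
knight side [array([483., 334.,   0.]), array([472., 316.,   0.])]
```

```bash
python3 - <<'E'
from h import *
p,d=load('side0')
cv2.imwrite('pics/c3.png',cv2.resize(p[130:255,270:390,::-1],None,fx=5,fy=4.8,interpolation=2)[:600,:800])
p,d=load('top0')
cv2.imwrite('pics/c4.png',cv2.resize(p[95:195,212:322,::-1],None,fx=6,fy=6,interpolation=2))
E
```

```text
(no output)
```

View pics/c3.png

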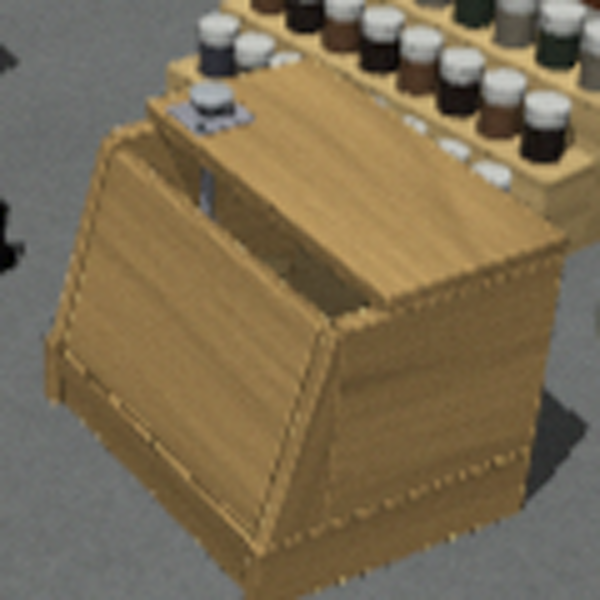

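View pics/c4.png

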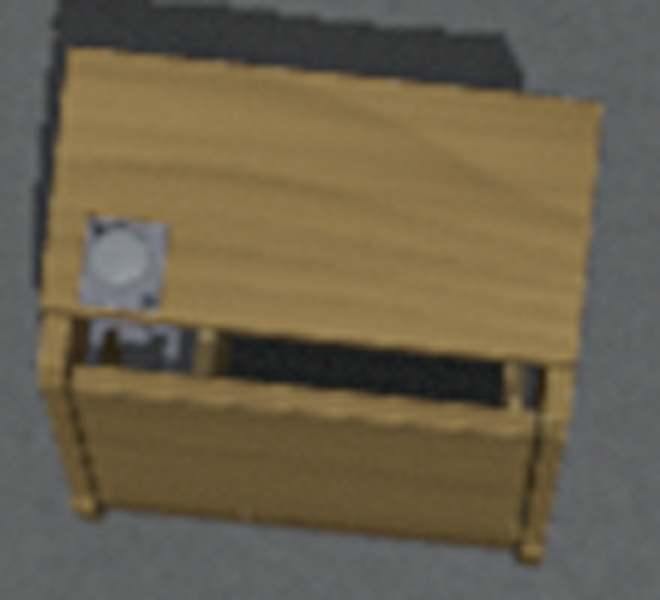

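```bash
cat >> h.py <<'E'
from scipy.spatial.transform import Rotation as Ro
def tool(target,yaw=None):
    """delta in tool axes cm to world TCP target (mm), turn deg to tool yaw (rad)"""
    s=arm.read_state();R=Ro.from_quat(s['ee_rot']).as_matrix()
    dl=R.T@(np.array(target)-s['position'])/10
    y=np.arctan2(R[1,0],R[0,0])
    t=None if yaw is None else -np.degrees((yaw-y+np.pi)%(2*np.pi)-np.pi)
    print('clock',round(s['clock'],2),'pos',np.round(s['position'],1),'yaw',round(y,3),'F',np.round(s['contact_force'],1),'w',round(s['gripper_width'],1))
    print('delta cm tool',np.round(dl,2),'turn',t)
E
python3 - <<'E'
from h import *
W=np.load('pics/Wtop.npy');p,d=load('top0')
print(np.round(W[136:142,228:238,2]).astype(int)); print(d[136:142,228:238].astype(int))
m=arm.camera_model('wrist');s=arm.read_state();R=Ro.from_quat(s['ee_rot']).as_matrix()
T=np.array(m['pose']);print('cam in tool',R.T@(T[:3,3]-s['position']));print(R.T@T[:3,:3],m['fx'])
print(R); tool([480,330,300],-0.134)
k=(W[...,2]>40)&(W[...,2]<90);k[:195]=0;k[225:]=0;k[:,:170]=0;k[:,192:]=0
print(W[k].mean(0),cv2.minAreaRect(np.float32(W[k][:,:2])))
E
```

```text
[[ 219  221  225  219  217  221  220  220  207  201]
 [ 219  222  220  221  221  223  222  221  206  205]
 [ 222 1310  220  218  220  223  218  222  205  207]
 [ 221  217  219  223  220  216  216  222  204  208]
 [ 220  223  220  225  222  225  221  215  203  206]
 [ 207  217  219  219  220  220  221  207  205  206]]
[[1103 1101 1098 1103 1105 1101 1103 1103 1115 1122]
 [1103 1100 1102 1101 1101 1099 1101 1102 1116 1117]
 [1100    0 1102 1104 1102 1099 1104 1100 1117 1115]
 [1101 1105 1102 1099 1102 1106 1106 1100 1118 1114]
 [1102 1099 1101 1097 1100 1097 1101 1106 1118 1115]
 [1115 1105 1102 1102 1101 1102 1101 1114 1116 1116]]
cam in tool [ 8.50936225e+01  1.10460335e-01 -1.69070691e+02]
[[-4.32001379e-04 -9.44984189e-01 -3.27115722e-01]
 [ 9.99999905e-01 -4.25243526e-04 -9.21781739e-05]
 [-5.19969259e-05 -3.27115731e-01  9.44984283e-01]] 301.33017410698346
[[ 9.69906824e-01 -2.43476105e-01 -3.73754023e-04]
 [-2.43476361e-01 -9.69904779e-01 -1.99515849e-03]
 [ 1.23267605e-04  2.02611810e-03 -9.99997940e-01]]
clock 0.1 pos [151.9 605.6 202.9] yaw -0.246 F [ 0.1  0.7 -0.6] w 85.6
delta cm tool [38.53 18.77 -9.67] turn -6.4141749190428765
[477.66014393 322.27334382  59.48986601] ((478.36236572265625, 323.9137268066406), (23.70183753967285, 42.349082946777344), 87.10838317871094)
```

Emit:
servo_tool --rows '[{"x": 2, "y": 0.8, "z": -2.5, "fingers": 0}, {"x": 3.2, "y": 1.6, "z": -1.2}, {"x": 3.4, "y": 1.8, "z": -1}, {"x": 3.4, "y": 1.8, "z": -1}, {"x": 3.4, "y": 1.8, "z": -1}, {"x": 3.4, "y": 1.8, "z": -1}, {"x": 3.4, "y": 1.8, "z": -1}, {"x": 3.4, "y": 1.8, "z": -1}, {"x": 3.4, "y": 1.8}, {"x": 3.4, "y": 1.8, "turn": -6.4}]'

```text
invalid input at $.rows[0]: expected keys fingers, x, y, z, turn
```

Emit:
servo_tool --rows '[{"x": 2, "y": 1}, {}, {}, {}]'

```text
invalid input at $.rows[0]: expected keys fingers, x, y, z, turn
```

```bash
python3 - <<'E'
from h import *
m=arm.camera_model('wrist');p,d=arm.get_image('wrist');np.savez('pics/w1.npz',p=p,d=d,T=np.array(m['pose']));cv2.imwrite('pics/w1.png',p[:,:,::-1])
print(m['fx'],m['cx'],m['cy'])
tool([659.5,139,260],-0.134)
E
```

```text
301.33017410698346 276.6285898924941 201.20751524345482
clock 0.15 pos [152.  605.8 203.1] yaw -0.246 F [-1.  -0.2  0.3] w 85.5
delta cm tool [60.59 32.93 -5.63] turn -6.410175560977572
```

View pics/w1.png

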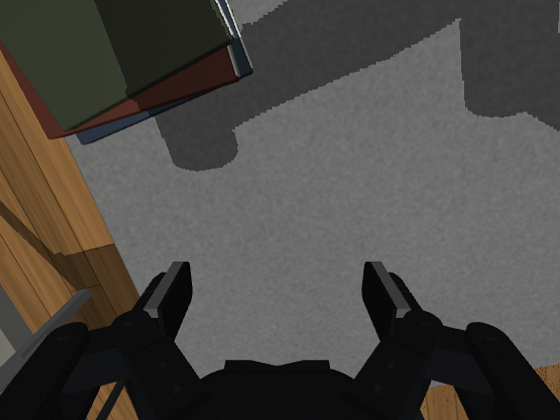

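The wrist view shows the open fingers, counter and books only; all five keys are required in each row, so nothing has moved yet.

Emit:
servo_tool --rows '[{"fingers": 0, "turn": 0, "x": 2, "y": 0.8, "z": -2.5}, {"fingers": 0, "turn": 0, "x": 3.2, "y": 1.6, "z": -1.2}, {"fingers": 0, "turn": 0, "x": 3.4, "y": 1.8, "z": -1}, {"fingers": 0, "turn": 0, "x": 3.4, "y": 1.8, "z": -1}, {"fingers": 0, "turn": 0, "x": 3.4, "y": 1.8, "z": -1}, {"fingers": 0, "turn": 0, "x": 3.4, "y": 1.8, "z": -1}, {"fingers": 0, "turn": 0, "x": 3.4, "y": 1.8, "z": -1}, {"fingers": 0, "turn": 0, "x": 3.4, "y": 1.8, "z": -1}, {"fingers": 0, "turn": 0, "x": 3.4, "y": 1.8, "z": 0}, {"fingers": 0, "turn": -6.4, "x": 3.4, "y": 1.8, "z": 0}]'

```text
clock: 0.98
position: [426.6, 363.1, 301.7]
ee_rot: [0.998, -0.066, 0.0, -0.001]
contact_force: [1.2, -0.1, -0.4]
gripper_width: -0.3
```

Emit:
servo_tool --rows '[{"fingers": 0, "turn": 0, "x": 2, "y": 1, "z": 0}, {"fingers": 0, "turn": 0, "x": 0, "y": 0, "z": 0}, {"fingers": 0, "turn": 0, "x": 0, "y": 0, "z": 0}, {"fingers": 0, "turn": 0, "x": 0, "y": 0, "z": 0}]'

```text
clock: 1.32
position: [443.6, 351.8, 300.5]
ee_rot: [0.998, -0.067, -0.0, 0.0]
contact_force: [-0.8, 0.2, 0.3]
gripper_width: 0.1
```

```bash
python3 - <<'E'
from h import *
m=arm.camera_model('wrist');p,d=arm.get_image('wrist');np.savez('pics/w1.npz',p=p,d=d,T=np.array(m['pose']));cv2.imwrite('pics/w1b.png',p[:,:,::-1])
tool([659.5,139,260],-0.134)
E
```

```text
clock 1.37 pos [443.4 352.2 300.7] yaw -0.133 F [ 0.9 -1.1 -0.7] w -0.1
delta cm tool [24.26 18.26  4.06] turn 0.03272353985732841
```

View pics/w1b.png

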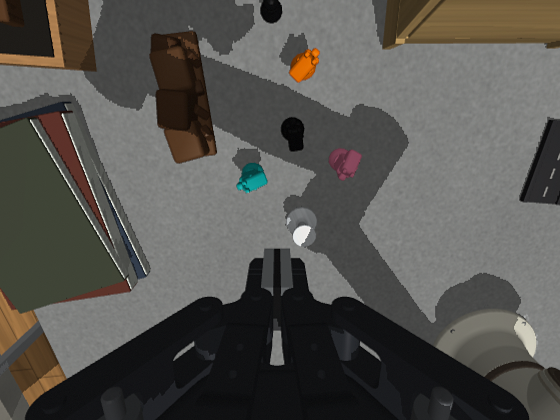

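```bash
python3 - <<'E'
from h import *
m=arm.camera_model('wrist');z=np.load('pics/w1.npz');p,d,T=z['p'],z['d'],z['T']
V,U=np.mgrid[0:420,0:560]
c=np.stack([(U-m['cx'])/m['fx']*d,(V-m['cy'])/m['fy']*d,d],-1);W=c@T[:3,:3].T+T[:3,3]
W[d==0]=0
for n,(u0,u1,v0,v1) in dict(knight=(270,325,110,160),pink=(328,365,145,183),orange=(285,322,45,90),turq=(232,272,160,196),stand=(283,320,205,248)).items():
    w=W[v0:v1,u0:u1].reshape(-1,3)
    for lo,hi in((8,20),(22,50),(55,80)):
        q=w[(w[:,2]>lo)&(w[:,2]<hi)]
        if len(q)>5: r=cv2.minAreaRect(np.float32(q[:,:2]));print(n,lo,len(q),np.round(r[0]),np.round(r[1]),round(r[2],1),q[:,2].max().round())
# rows in knight: silhouettes
q=W[110:160,270:325].reshape(-1,3);q=q[(q[:,2]>56)&(q[:,2]<85)];
mu=q[:,:2].mean(0);e,v=np.linalg.eigh(np.cov(q[:,:2].T));print(mu,e,v)
q2=W[110:160,270:325].reshape(-1,3);q2=q2[q2[:,2]>66];print('tip>66',q2.mean(0))
cv2.imwrite('pics/k1.png',cv2.resize(np.clip(p[105:165,262:332,::-1].astype(int)*4,0,255).astype(np.uint8),None,fx=9,fy=9,interpolation=2))
E
```

```text
knight 8 53 [482. 324.] [23. 31.] 5.6 14.0
knight 22 9 [473. 334.] [21.  1.] 4.3 47.0
knight 55 431 [477. 323.] [23. 44.] 82.6 74.0
pink 8 83 [428. 262.] [16. 31.] 47.8 16.0
pink 22 97 [427. 261.] [ 9. 35.] 52.5 50.0
pink 55 428 [425. 254.] [23. 43.] 46.1 74.0
orange 8 58 [563. 299.] [33. 21.] 34.6 14.0
orange 55 548 [562. 300.] [22. 44.] 39.2 75.0
turq 8 70 [428. 394.] [12. 30.] 1.0 20.0
turq 22 69 [427. 395.] [ 6. 36.] 15.6 50.0
turq 55 397 [419. 392.] [23. 44.] 19.9 74.0
stand 8 342 [333. 326.] [38. 49.] 6.5 20.0
stand 22 14 [332. 326.] [10.  3.] 83.9 32.0
stand 55 406 [327. 326.] [34. 34.] 65.2 62.0
[476.33851635 323.40794776] [ 29.32956432 127.18039074] [[ 0.01706685 -0.99985435]
 [-0.99985435 -0.01706685]]
tip>66 [480.70715186 323.37701582  69.04992017]
```

View pics/k1.png

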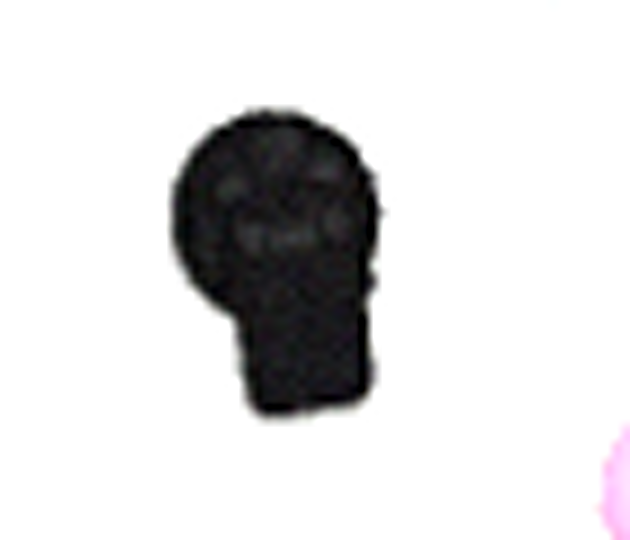

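The picture shows the black knight at (292,133), muzzle down-image (toward the robot), with pink (345,163) and turquoise (252,178) apart from it. On to the button first.

Emit:
servo_tool --rows '[{"fingers": 0, "turn": 0, "x": 1.6, "y": 1.2, "z": 0}, {"fingers": 0, "turn": 0, "x": 2.7, "y": 2.0, "z": 0}, {"fingers": 0, "turn": 0, "x": 2.7, "y": 2.0, "z": 0}, {"fingers": 0, "turn": 0, "x": 2.7, "y": 2.0, "z": 0}, {"fingers": 0, "turn": 0, "x": 2.7, "y": 2.0, "z": 0.4}, {"fingers": 0, "turn": 0, "x": 2.7, "y": 2.0, "z": 0.6}, {"fingers": 0, "turn": 0, "x": 2.7, "y": 2.0, "z": 0.7}, {"fingers": 0, "turn": 0, "x": 2.7, "y": 2.0, "z": 0.7}, {"fingers": 0, "turn": 0, "x": 2.2, "y": 1.8, "z": 0.7}, {"fingers": 0, "turn": 0, "x": 1.5, "y": 1.2, "z": 0.7}]'

```text
clock: 2.2
position: [660.4, 138.6, 262.0]
ee_rot: [0.998, -0.067, -0.0, 0.0]
contact_force: [0.1, 0.2, 0.1]
gripper_width: -0.1
```

Emit:
servo_tool --rows '[{"fingers": 0, "turn": 0, "x": 0, "y": 0, "z": 0.2}, {"fingers": 0, "turn": 0, "x": 0, "y": 0, "z": 0}]'

```text
clock: 2.37
position: [659.0, 139.5, 259.2]
ee_rot: [0.998, -0.067, -0.001, 0.0]
contact_force: [-0.7, 0.9, -0.7]
gripper_width: 0.2
```

```bash
python3 - <<'E'
from h import *
m=arm.camera_model('wrist');p,d=arm.get_image('wrist');np.savez('pics/w2.npz',p=p,d=d,T=np.array(m['pose']));cv2.imwrite('pics/w2.png',p[:,:,::-1])
p,d2=arm.get_image('side');cv2.imwrite('pics/s2.png',cv2.resize(p[80:250,230:390,::-1],None,fx=4,fy=3.5))
tool([659.5,139,230],-0.134)
E
```

```text
clock 2.47 pos [658.9 140.5 261.1] yaw -0.132 F [ 0.6 -0.3  1.2] w 0.4
delta cm tool [0.08 0.14 3.11] turn 0.09591645304856757
```

View pics/w2.png

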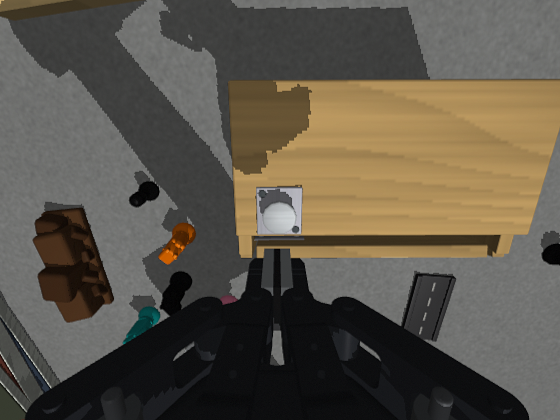

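View pics/s2.png

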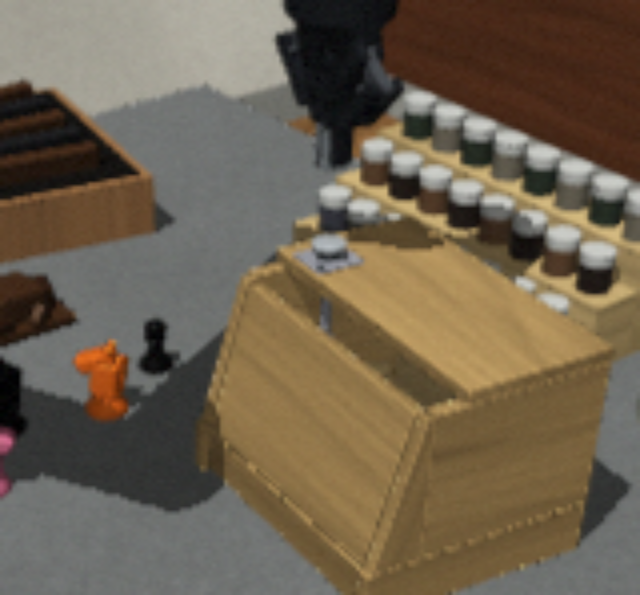

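```bash
python3 - <<'E'
from h import *
m=arm.camera_model('wrist');z=np.load('pics/w2.npz');p,d,T=z['p'],z['d'],z['T']
V,U=np.mgrid[0:420,0:560]
c=np.stack([(U-m['cx'])/m['fx']*d,(V-m['cy'])/m['fy']*d,d],-1);W=c@T[:3,:3].T+T[:3,3];W[d==0]=0
k=(U>258)&(U<300)&(V>190)&(V<234)&(W[...,2]>213)&(W[...,2]<240)
q=W[k];print('btn',len(q),cv2.minEnclosingCircle(np.float32(q[:,:2])),np.median(q[:,2]),q[:,:2].mean(0))
k=(abs(W[...,2]-203)<5)&(V<240)&(U>220)
q=W[k];r=cv2.minAreaRect(np.float32(q[:,:2]));print('board',np.median(q[:,2]),r,cv2.boxPoints(r))
# board left & front edges by lines
hsv=cv2.cvtColor(p,cv2.COLOR_RGB2HSV)
g=(hsv[...,1]<60)&(U>250)&(U<306)&(V>182)&(V<240)&(W[...,2]>202)&(W[...,2]<230)
r=cv2.minAreaRect(np.float32(W[g&(W[...,2]<211)][:,:2]));print('plate',r)
E
```

```text
btn 888 ((658.1425170898438, 137.54714965820312), 13.033524513244629) 220.6612609925512 [659.11772877 137.5208862 ]
board 203.11104142897696 ((683.6432495117188, 48.71685028076172), (242.12559509277344, 120.01396179199219), 82.48697662353516) [[608.32227  -63.460636]
 [727.3059   -79.15265 ]
 [758.96423  160.89433 ]
 [639.9806   176.58635 ]]
plate ((658.2255249023438, 137.47079467773438), (36.1500244140625, 40.1888427734375), 82.30538940429688)
```

Emit:
servo_tool --rows '[{"fingers": 0, "turn": 0, "x": -0.05, "y": 0.25, "z": 1.2}, {"fingers": 0, "turn": 0, "x": 0, "y": 0, "z": 1.2}, {"fingers": 0, "turn": 0, "x": 0, "y": 0, "z": 0.6}, {"fingers": 0, "turn": 0, "x": 0, "y": 0, "z": 0.2}, {"fingers": 0, "turn": 0, "x": 0, "y": 0, "z": 0}, {"fingers": 0, "turn": 0, "x": 0, "y": 0, "z": 0}]'

```text
clock: 2.97
position: [658.7, 137.4, 229.9]
ee_rot: [0.998, -0.066, 0.001, -0.0]
contact_force: [0.4, -1.0, 1.0]
gripper_width: 0.1
```

Emit:
servo_tool --rows '[{"fingers": 0, "turn": 0, "x": 0, "y": 0, "z": 0.1}, {"fingers": 0, "turn": 0, "x": 0, "y": 0, "z": 0.1}, {"fingers": 0, "turn": 0, "x": 0, "y": 0, "z": 0.1}, {"fingers": 0, "turn": 0, "x": 0, "y": 0, "z": 0.1}, {"fingers": 0, "turn": 0, "x": 0, "y": 0, "z": 0.1}, {"fingers": 0, "turn": 0, "x": 0, "y": 0, "z": 0}]'

```text
clock: 3.47
position: [658.5, 136.6, 223.6]
ee_rot: [0.998, -0.067, -0.0, 0.0]
contact_force: [-0.3, -0.2, -0.2]
gripper_width: -0.0
```

Emit:
servo_tool --rows '[{"fingers": 0, "turn": 0, "x": 0, "y": 0, "z": 0.1}, {"fingers": 0, "turn": 0, "x": 0, "y": 0, "z": 0.1}, {"fingers": 0, "turn": 0, "x": 0, "y": 0, "z": 0.1}, {"fingers": 0, "turn": 0, "x": 0, "y": 0, "z": 0.1}, {"fingers": 0, "turn": 0, "x": 0, "y": 0, "z": 0}, {"fingers": 0, "turn": 0, "x": 0, "y": 0, "z": 0}]'

```text
clock: 3.97
position: [658.5, 136.7, 219.8]
ee_rot: [0.998, -0.067, -0.0, 0.0]
contact_force: [1.0, 0.7, -0.0]
gripper_width: 0.0
```

Emit:
servo_tool --rows '[{"fingers": 0, "turn": 0, "x": 0, "y": 0, "z": 0.05}, {"fingers": 0, "turn": 0, "x": 0, "y": 0, "z": 0.05}, {"fingers": 0, "turn": 0, "x": 0, "y": 0, "z": 0}]'

```text
clock: 4.22
position: [658.5, 136.7, 218.8]
ee_rot: [0.998, -0.067, -0.0, 0.0]
contact_force: [0.2, 0.7, 0.1]
gripper_width: 0.2
```

Emit:
servo_tool --rows '[{"fingers": 0, "turn": 0, "x": 0, "y": 0, "z": 0.05}, {"fingers": 0, "turn": 0, "x": 0, "y": 0, "z": 0.05}, {"fingers": 0, "turn": 0, "x": 0, "y": 0, "z": 0.0}]'

```text
clock: 4.47
position: [658.5, 136.7, 217.8]
ee_rot: [0.998, -0.067, -0.0, 0.0]
contact_force: [-0.0, 0.0, 0.2]
gripper_width: 0.3
```

Emit:
servo_tool --rows '[{"fingers": 0, "turn": 0, "x": 0, "y": 0, "z": 0.05}, {"fingers": 0, "turn": 0, "x": 0, "y": 0, "z": 0.05}, {"fingers": 0, "turn": 0, "x": 0, "y": 0, "z": 0.0}]'

```text
clock: 4.72
position: [658.5, 136.7, 216.8]
ee_rot: [0.998, -0.067, -0.0, 0.0]
contact_force: [-0.0, 0.3, -0.8]
gripper_width: 0.4
```

```bash
python3 - <<'E'
from h import *
p,d2=arm.get_image('side');cv2.imwrite('pics/s3.png',cv2.resize(p[90:210,250:390,::-1],None,fx=5,fy=5,interpolation=2))
for i in range(3):
  p,d=arm.get_image('wrist');s=arm.read_state();print(s['contact_force'],s['position'],s['joint_efforts'])
cv2.imwrite('pics/w3.png',cv2.resize(p[150:300,180:380,::-1],None,fx=4,fy=4,interpolation=2))
E
```

```text
[ 1.08930327  0.17008069 -0.18788103] [658.57708832 136.69957261 216.86833872] [ 3.57509589e-04 -4.33844125e+01  1.93522006e+01  4.29832801e+00
 -5.69357471e-04  1.71972292e-06]
[0.16702977 0.11696126 0.38982559] [658.56680067 136.68913865 216.89558091] [-2.17463880e-04 -4.33836365e+01  1.93559057e+01  4.30009961e+00
 -7.74136588e-04 -1.86583591e-06]
[ 0.78528861 -0.3740884  -0.28862485] [658.6151069  136.70130968 216.96563734] [ 2.48316965e-04 -4.33901811e+01  1.93621945e+01  4.30202365e+00
 -6.46339904e-04 -2.71704357e-05]
```

View pics/s3.png

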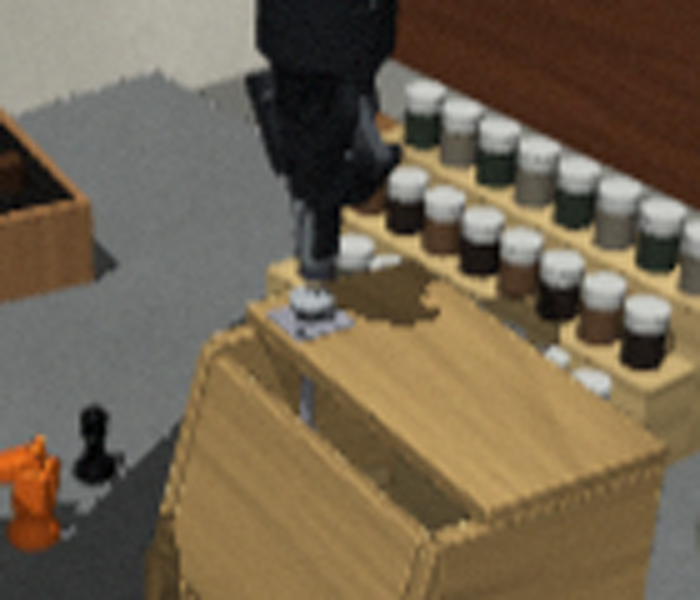

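View pics/w3.png

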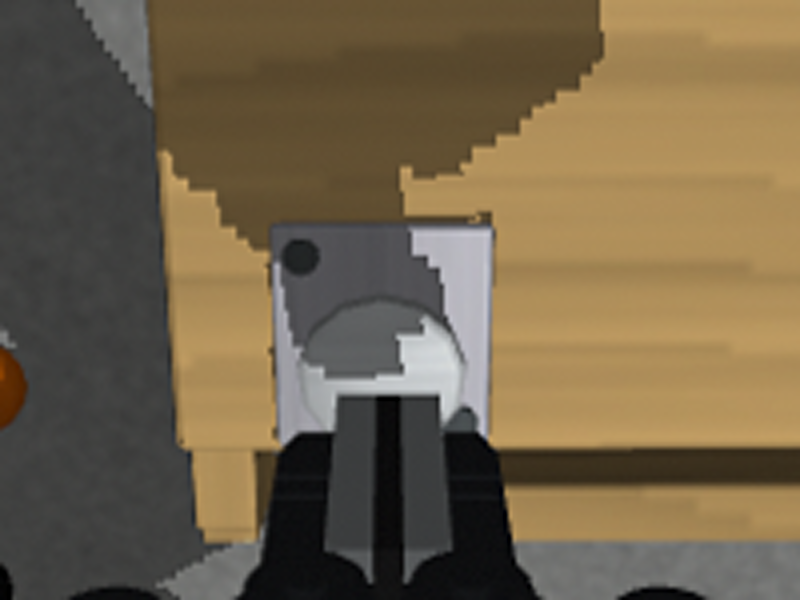

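Emit:
servo_tool --rows '[{"fingers": 0, "turn": 0, "x": 0, "y": 0, "z": 0.05}, {"fingers": 0, "turn": 0, "x": 0, "y": 0, "z": 0.05}, {"fingers": 0, "turn": 0, "x": 0, "y": 0, "z": 0.0}]'

```text
clock: 5.17
position: [658.5, 136.7, 215.7]
ee_rot: [0.998, -0.067, -0.0, 0.0]
contact_force: [0.3, 0.4, 0.6]
gripper_width: 0.0
```

Emit:
servo_tool --rows '[{"fingers": 0, "turn": 0, "x": 0, "y": 0, "z": 0.05}, {"fingers": 0, "turn": 0, "x": 0, "y": 0, "z": 0.05}, {"fingers": 0, "turn": 0, "x": 0, "y": 0, "z": 0.0}]'

```text
clock: 5.42
position: [658.5, 136.6, 214.7]
ee_rot: [0.998, -0.067, -0.0, 0.0]
contact_force: [0.2, -0.2, 0.3]
gripper_width: -0.0
```

```bash
python3 - <<'E'
from h import *
m=arm.camera_model('wrist');p,d=arm.get_image('wrist');T=np.array(m['pose'])
V,U=np.mgrid[0:420,0:560]
c=np.stack([(U-m['cx'])/m['fx']*d,(V-m['cy'])/m['fy']*d,d],-1);W=c@T[:3,:3].T+T[:3,3]
for v in range(228,262,3): print(v,np.round(W[v,[262,268,272,277,283,288]],0).astype(int).tolist())
print(arm.read_state()['position'])
cv2.imwrite('pics/w4.png',cv2.resize(p[180:280,210:350,::-1],None,fx=5.5,fy=5.5,interpolation=2))
p,d=arm.get_image('side');cv2.imwrite('pics/s4.png',cv2.resize(p[110:180,280,].reshape(70,1,3) if 0 else p[120:170,290:340,::-1],None,fx=11,fy=11,interpolation=2))
E
```

```text
228 [[665, 145, 205], [671, 140, 220], [670, 138, 220], [670, 135, 219], [669, 131, 219], [663, 129, 206]]
231 [[669, 144, 220], [668, 140, 219], [669, 138, 222], [668, 135, 221], [668, 131, 221], [667, 129, 220]]
234 [[668, 144, 221], [667, 141, 220], [667, 138, 221], [667, 135, 221], [666, 132, 221], [666, 129, 221]]
237 [[666, 144, 221], [665, 141, 221], [665, 138, 221], [664, 136, 220], [664, 132, 221], [663, 129, 220]]
240 [[664, 145, 221], [664, 141, 221], [663, 139, 221], [663, 136, 221], [662, 132, 221], [662, 129, 221]]
243 [[662, 145, 221], [661, 141, 221], [661, 139, 221], [661, 136, 221], [660, 132, 221], [660, 129, 221]]
246 [[659, 145, 220], [659, 142, 221], [659, 139, 220], [658, 136, 221], [658, 133, 221], [657, 130, 220]]
249 [[658, 146, 221], [670, 139, 246], [670, 137, 245], [670, 135, 245], [669, 132, 246], [669, 129, 245]]
252 [[655, 146, 220], [670, 139, 249], [671, 137, 250], [669, 135, 248], [669, 132, 248], [669, 129, 248]]
255 [[654, 146, 221], [670, 139, 252], [670, 137, 252], [670, 135, 252], [669, 132, 252], [669, 129, 251]]
258 [[667, 143, 248], [670, 139, 255], [670, 137, 255], [670, 135, 255], [670, 132, 257], [743, 125, 384]]
261 [[667, 143, 251], [670, 139, 258], [670, 137, 258], [669, 135, 257], [669, 132, 257], [670, 130, 259]]
[658.53570728 136.6734855  214.81850556]
```

View pics/w4.png

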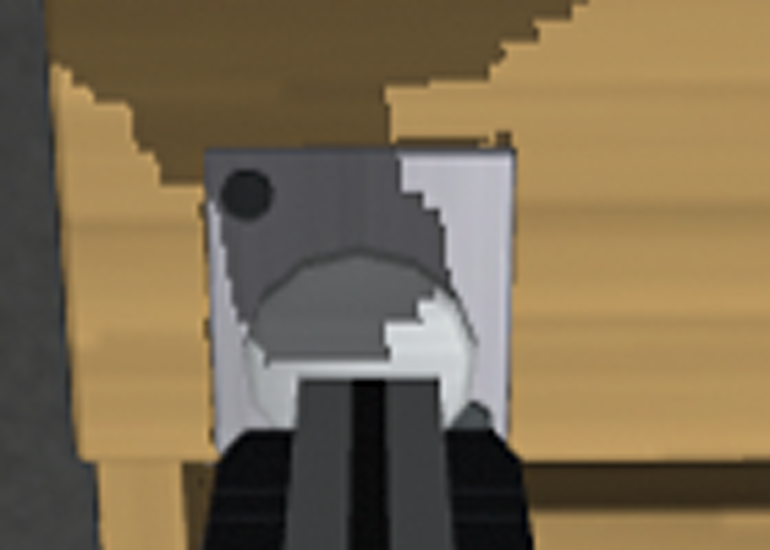

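View pics/s4.png

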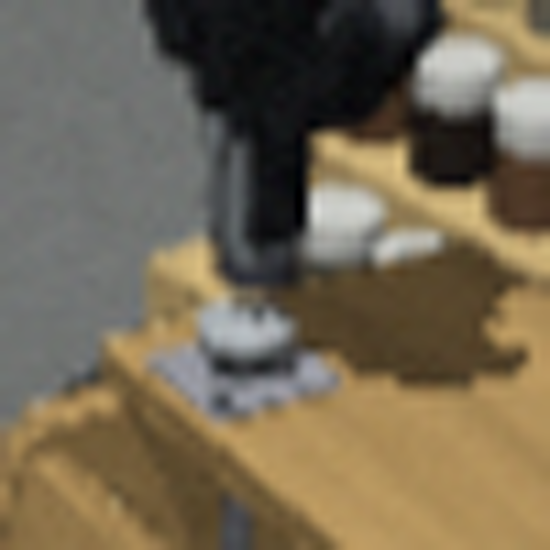

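The views disagree with the TCP's claim: the wrist depth puts the finger faces' lower edge near z 243, still well above the cap at 221. I go on down slowly, on force.

Emit:
servo_tool --rows '[{"fingers": 0, "turn": 0, "x": 0, "y": 0, "z": 0.1}, {"fingers": 0, "turn": 0, "x": 0, "y": 0, "z": 0.1}, {"fingers": 0, "turn": 0, "x": 0, "y": 0, "z": 0.1}, {"fingers": 0, "turn": 0, "x": 0, "y": 0, "z": 0.0}]'

```text
clock: 5.85
position: [658.4, 136.7, 211.6]
ee_rot: [0.998, -0.067, -0.0, 0.0]
contact_force: [-0.2, -0.4, -0.3]
gripper_width: -0.0
```

Emit:
servo_tool --rows '[{"fingers": 0, "turn": 0, "x": 0, "y": 0, "z": 0.1}, {"fingers": 0, "turn": 0, "x": 0, "y": 0, "z": 0.1}, {"fingers": 0, "turn": 0, "x": 0, "y": 0, "z": 0.1}, {"fingers": 0, "turn": 0, "x": 0, "y": 0, "z": 0.0}]'

```text
clock: 6.18
position: [658.4, 136.7, 208.6]
ee_rot: [0.998, -0.067, -0.0, 0.0]
contact_force: [-0.1, -0.0, -0.2]
gripper_width: 0.0
```

```bash
python3 - <<'E'
from h import *
m=arm.camera_model('wrist');p,d=arm.get_image('wrist');T=np.array(m['pose'])
V,U=np.mgrid[0:420,0:560]
c=np.stack([(U-m['cx'])/m['fx']*d,(V-m['cy'])/m['fy']*d,d],-1);W=c@T[:3,:3].T+T[:3,3]
for v in range(240,254,2): print(v,np.round(W[v,[262,268,272,277,283,288]],0).astype(int).tolist())
tool([0,0,0])
cv2.imwrite('pics/w5.png',cv2.resize(p[180:280,210:350,::-1],None,fx=5.5,fy=5.5,interpolation=2))
p,d=arm.get_image('side');cv2.imwrite('pics/s5.png',cv2.resize(p[120:170,290:340,::-1],None,fx=11,fy=11,interpolation=2))
E
```

```text
240 [[667, 144, 221], [666, 140, 221], [666, 138, 221], [665, 135, 221], [665, 132, 220], [664, 129, 220]]
242 [[665, 144, 221], [665, 141, 221], [665, 138, 221], [664, 136, 220], [664, 132, 221], [663, 129, 220]]
244 [[664, 144, 221], [664, 141, 221], [663, 139, 221], [662, 136, 219], [662, 132, 221], [662, 129, 221]]
246 [[662, 145, 220], [663, 141, 221], [662, 139, 221], [661, 136, 220], [661, 132, 221], [661, 130, 221]]
248 [[662, 145, 221], [661, 141, 221], [660, 139, 220], [660, 136, 220], [660, 133, 222], [659, 130, 220]]
250 [[660, 145, 221], [670, 139, 240], [670, 137, 240], [669, 135, 239], [669, 132, 240], [668, 129, 240]]
252 [[659, 145, 221], [670, 139, 243], [671, 137, 244], [670, 135, 242], [669, 132, 243], [669, 129, 243]]
clock 6.23 pos [658.5 136.7 208.7] yaw -0.134 F [0.6 0.6 0.4] w -0.2
delta cm tool [-63.43  22.34  20.89] turn None
```

View pics/w5.png

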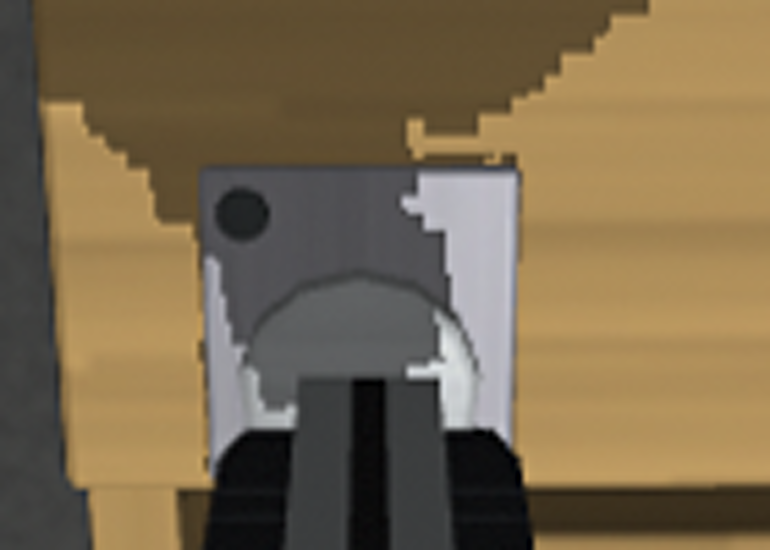

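View pics/s5.png

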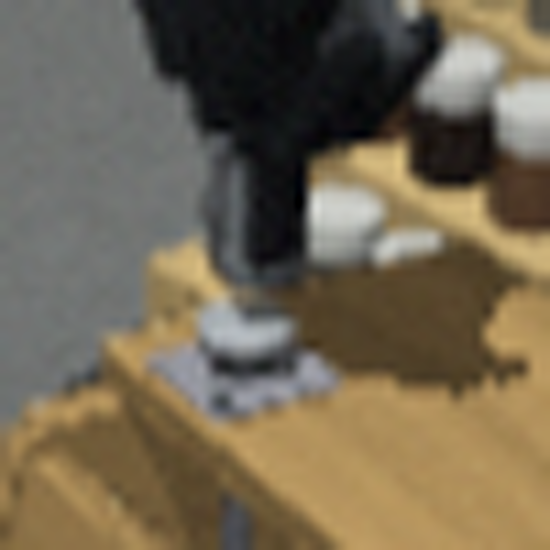

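Emit:
servo_tool --rows '[{"fingers": 0, "turn": 0, "x": 0, "y": 0, "z": 0.15}, {"fingers": 0, "turn": 0, "x": 0, "y": 0, "z": 0.15}, {"fingers": 0, "turn": 0, "x": 0, "y": 0, "z": 0.15}, {"fingers": 0, "turn": 0, "x": 0, "y": 0, "z": 0.15}, {"fingers": 0, "turn": 0, "x": 0, "y": 0, "z": 0.1}, {"fingers": 0, "turn": 0, "x": 0, "y": 0, "z": 0.1}, {"fingers": 0, "turn": 0, "x": 0, "y": 0, "z": 0}]'

```text
clock: 6.87
position: [658.5, 136.7, 200.6]
ee_rot: [0.998, -0.067, -0.0, 0.0]
contact_force: [0.7, 0.6, -0.3]
gripper_width: 0.3
```

Emit:
servo_tool --rows '[{"fingers": 0, "turn": 0, "x": 0, "y": 0, "z": 0.1}, {"fingers": 0, "turn": 0, "x": 0, "y": 0, "z": 0.1}, {"fingers": 0, "turn": 0, "x": 0, "y": 0, "z": 0.1}, {"fingers": 0, "turn": 0, "x": 0, "y": 0, "z": 0}]'

```text
clock: 7.2
position: [658.5, 136.7, 197.6]
ee_rot: [0.998, -0.067, -0.0, 0.0]
contact_force: [-0.3, 0.1, 0.4]
gripper_width: -0.2
```

```bash
python3 - <<'E'
from h import *
m=arm.camera_model('wrist');p,d=arm.get_image('wrist');T=np.array(m['pose'])
V,U=np.mgrid[0:420,0:560]
c=np.stack([(U-m['cx'])/m['fx']*d,(V-m['cy'])/m['fy']*d,d],-1);W=c@T[:3,:3].T+T[:3,3]
for v in range(246,256,2): print(v,np.round(W[v,[262,268,272,277,283,288]],0).astype(int).tolist())
tool([0,0,0])
p,d=arm.get_image('side');cv2.imwrite('pics/s6.png',cv2.resize(p[120:170,290:340,::-1],None,fx=11,fy=11,interpolation=2))
E
```

```text
246 [[668, 143, 220], [668, 140, 221], [667, 138, 220], [668, 135, 221], [667, 132, 221], [666, 129, 221]]
248 [[667, 143, 220], [667, 140, 222], [667, 138, 222], [666, 135, 220], [666, 132, 221], [666, 129, 221]]
250 [[666, 143, 221], [671, 139, 230], [670, 137, 229], [669, 135, 229], [669, 132, 230], [669, 129, 230]]
252 [[664, 144, 220], [670, 139, 232], [670, 137, 232], [670, 135, 233], [669, 132, 231], [669, 129, 232]]
254 [[664, 144, 221], [670, 139, 234], [670, 137, 234], [670, 135, 234], [669, 132, 234], [669, 129, 234]]
clock 7.25 pos [658.5 136.7 197.8] yaw -0.134 F [-0.  0. -0.] w -0.2
delta cm tool [-63.43  22.34  19.8 ] turn None
```

View pics/s6.png

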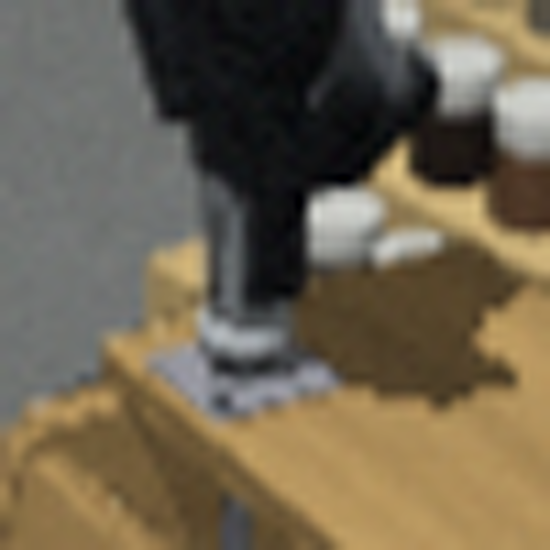

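The tip gap is about 7 mm by depth; tips sit ~30 mm short of the stated TCP.

Emit:
servo_tool --rows '[{"fingers": 0, "turn": 0, "x": 0, "y": 0, "z": 0.1}, {"fingers": 0, "turn": 0, "x": 0, "y": 0, "z": 0.1}, {"fingers": 0, "turn": 0, "x": 0, "y": 0, "z": 0.1}, {"fingers": 0, "turn": 0, "x": 0, "y": 0, "z": 0.1}, {"fingers": 0, "turn": 0, "x": 0, "y": 0, "z": 0.1}, {"fingers": 0, "turn": 0, "x": 0, "y": 0, "z": 0}]'

```text
clock: 7.8
position: [658.7, 136.7, 194.3]
ee_rot: [0.998, -0.067, 0.001, -0.0]
contact_force: [-2.2, -0.2, 4.4]
gripper_width: -0.0
```

Emit:
servo_tool --rows '[{"fingers": 0, "turn": 0, "x": 0, "y": 0, "z": 0.05}, {"fingers": 0, "turn": 0, "x": 0, "y": 0, "z": 0.05}, {"fingers": 0, "turn": 0, "x": 0, "y": 0, "z": 0.05}, {"fingers": 0, "turn": 0, "x": 0, "y": 0, "z": 0}]'

```text
clock: 8.13
position: [658.7, 136.7, 193.3]
ee_rot: [0.998, -0.067, 0.001, -0.0]
contact_force: [-2.7, -0.0, 5.9]
gripper_width: -0.1
```

Emit:
servo_tool --rows '[{"fingers": 0, "turn": 0, "x": 0, "y": 0, "z": 0.05}, {"fingers": 0, "turn": 0, "x": 0, "y": 0, "z": 0.05}, {"fingers": 0, "turn": 0, "x": 0, "y": 0, "z": 0.05}, {"fingers": 0, "turn": 0, "x": 0, "y": 0, "z": 0}]'

```text
clock: 8.47
position: [658.7, 136.7, 192.0]
ee_rot: [0.998, -0.067, 0.001, -0.0]
contact_force: [-3.1, 1.0, 6.1]
gripper_width: 0.0
```

```bash
python3 - <<'E'
from h import *
p,d=arm.get_image('side');cv2.imwrite('pics/s7.png',cv2.resize(p[100:270,230:390,::-1],None,fx=4,fy=3.5))
tool([0,0,0])
E
```

```text
clock 8.52 pos [658.7 136.7 192.1] yaw -0.134 F [-3.1  1.5  7.2] w 0.0
delta cm tool [-63.5   22.33  19.09] turn None
```

View pics/s7.png

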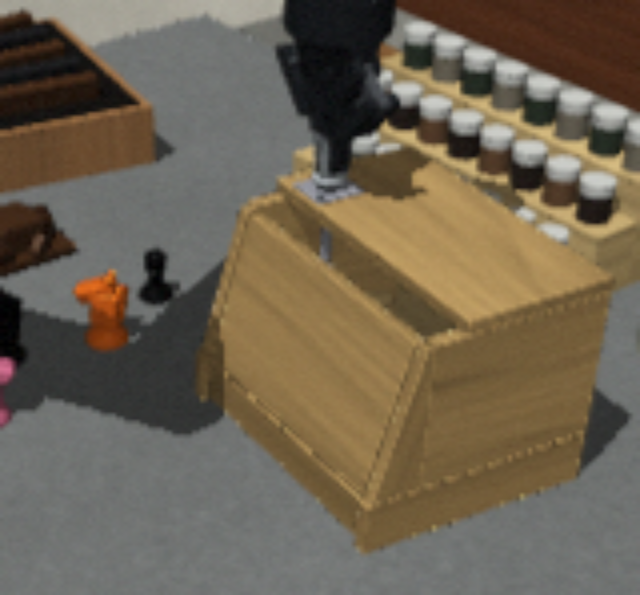

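Emit:
servo_tool --rows '[{"fingers": 0, "turn": 0, "x": 0, "y": 0, "z": 0.05}, {"fingers": 0, "turn": 0, "x": 0, "y": 0, "z": 0}, {"fingers": 0, "turn": 0, "x": 0, "y": 0, "z": 0.05}, {"fingers": 0, "turn": 0, "x": 0, "y": 0, "z": 0}]'

```text
clock: 8.85
position: [658.8, 136.7, 191.2]
ee_rot: [0.998, -0.067, 0.001, -0.0]
contact_force: [-3.8, -0.5, 8.0]
gripper_width: 0.0
```

```bash
python3 - <<'E'
from h import *
p,d=arm.get_image('side');cv2.imwrite('pics/s8.png',cv2.resize(p[100:270,230:390,::-1],None,fx=4,fy=3.5))
tool([0,0,0])
E
```

```text
clock 8.9 pos [658.7 136.7 191.2] yaw -0.134 F [-3.   0.   7.2] w -0.1
delta cm tool [-63.5   22.32  18.99] turn None
```

View pics/s8.png

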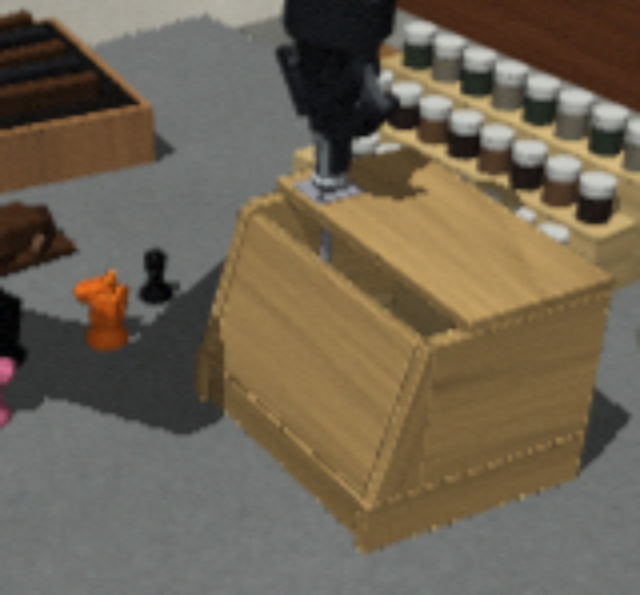

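Emit:
servo_tool --rows '[{"fingers": 0, "turn": 0, "x": 0, "y": 0, "z": 0.05}, {"fingers": 0, "turn": 0, "x": 0, "y": 0, "z": 0}, {"fingers": 0, "turn": 0, "x": 0, "y": 0, "z": 0}]'

```text
clock: 9.15
position: [658.7, 136.7, 190.8]
ee_rot: [0.998, -0.067, 0.001, -0.0]
contact_force: [-3.2, 0.4, 7.6]
gripper_width: -0.1
```

Emit:
servo_tool --rows '[{"fingers": 0, "turn": 0, "x": 0, "y": 0, "z": 0.05}, {"fingers": 0, "turn": 0, "x": 0, "y": 0, "z": 0}, {"fingers": 0, "turn": 0, "x": 0, "y": 0, "z": 0}]'

```text
clock: 9.4
position: [658.7, 136.7, 190.1]
ee_rot: [0.998, -0.067, 0.001, -0.0]
contact_force: [-2.0, 1.0, 7.5]
gripper_width: 0.2
```

```bash
python3 - <<'E'
from h import *
p,d=arm.get_image('side');cv2.imwrite('pics/s9.png',cv2.resize(p[100:270,230:390,::-1],None,fx=4,fy=3.5))
tool([0,0,0])
E
```

```text
clock 9.45 pos [658.7 136.7 190.1] yaw -0.134 F [-2.9  0.6  6.6] w -0.0
delta cm tool [-63.5   22.32  18.89] turn None
```

View pics/s9.png

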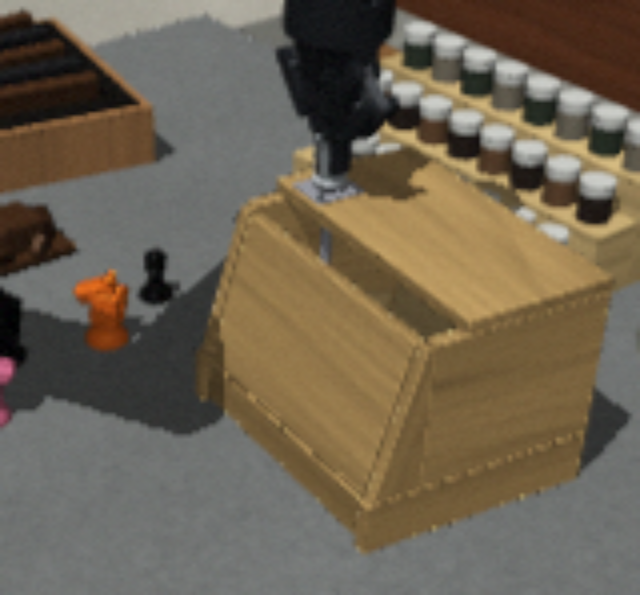

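Emit:
servo_tool --rows '[{"fingers": 0, "turn": 0, "x": 0, "y": 0, "z": 0.05}, {"fingers": 0, "turn": 0, "x": 0, "y": 0, "z": 0}, {"fingers": 0, "turn": 0, "x": 0, "y": 0, "z": 0}]'

```text
clock: 9.7
position: [658.7, 136.7, 189.0]
ee_rot: [0.998, -0.067, 0.001, -0.0]
contact_force: [-2.3, 0.4, 5.1]
gripper_width: 0.0
```

Emit:
servo_tool --rows '[{"fingers": 0, "turn": 0, "x": 0, "y": 0, "z": 0.05}, {"fingers": 0, "turn": 0, "x": 0, "y": 0, "z": 0}, {"fingers": 0, "turn": 0, "x": 0, "y": 0, "z": 0}]'

```text
clock: 9.95
position: [658.7, 136.7, 188.6]
ee_rot: [0.998, -0.067, 0.001, -0.0]
contact_force: [-2.8, 0.4, 6.1]
gripper_width: 0.1
```

```bash
python3 - <<'E'
from h import *
p,d=arm.get_image('side');cv2.imwrite('pics/s10.png',cv2.resize(p[100:270,230:390,::-1],None,fx=4,fy=3.5))
tool([0,0,0])
E
```

```text
clock 10.0 pos [658.7 136.7 188.7] yaw -0.134 F [-1.9  0.2  6.1] w -0.3
delta cm tool [-63.49  22.33  18.77] turn None
```

View pics/s10.png

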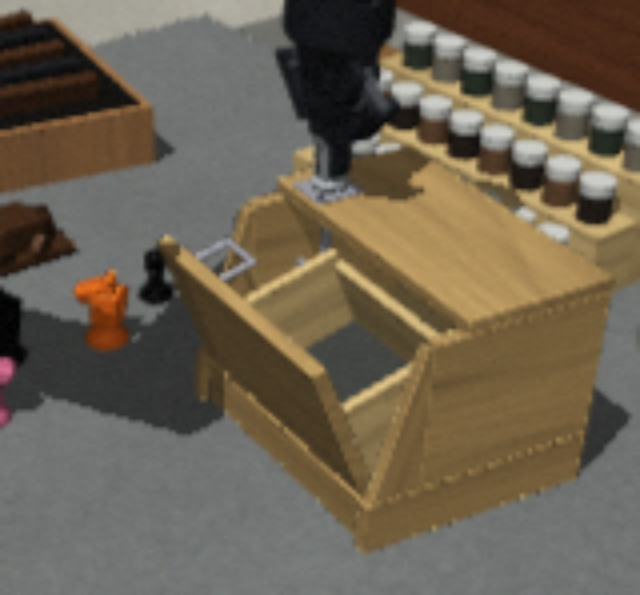

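Bin is open (side view: front tipped out, mouth free). Retreat upward, then to the knight.

Emit:
servo_tool --rows '[{"fingers": 0, "turn": 0, "x": 0, "y": 0, "z": -1.5}, {"fingers": 0, "turn": 0, "x": 0, "y": 0, "z": -3}, {"fingers": 5.5, "turn": 0, "x": -2.1, "y": -1.8, "z": -1.5}, {"fingers": 5.5, "turn": 0, "x": -2.7, "y": -2.4, "z": 0}, {"fingers": 5.5, "turn": 0, "x": -2.7, "y": -2.4, "z": 0}, {"fingers": 5.5, "turn": 0, "x": -2.7, "y": -2.4, "z": 0}, {"fingers": 5.5, "turn": 0, "x": -2.7, "y": -2.4, "z": 1}, {"fingers": 5.5, "turn": 0, "x": -2.7, "y": -2.4, "z": 1.5}, {"fingers": 5.5, "turn": 0, "x": -2.5, "y": -2.2, "z": 1.5}, {"fingers": 5.5, "turn": 0, "x": 0, "y": 0, "z": 1}]'

```text
clock: 10.83
position: [496.9, 322.8, 195.5]
ee_rot: [0.998, -0.064, -0.001, -0.0]
contact_force: [-0.5, -0.2, -0.5]
gripper_width: 55.0
```

Emit:
servo_tool --rows '[{"fingers": 5.5, "turn": 0, "x": 0, "y": 0, "z": 0}, {"fingers": 5.5, "turn": 0, "x": 0, "y": 0, "z": 0}]'

```text
clock: 11.0
position: [500.6, 319.4, 196.6]
ee_rot: [0.998, -0.067, -0.0, 0.001]
contact_force: [1.1, -0.0, 0.7]
gripper_width: 54.9
```

```bash
python3 - <<'E'
from h import *
m=arm.camera_model('wrist');p,d=arm.get_image('wrist');np.savez('pics/w6.npz',p=p,d=d,T=np.array(m['pose']));cv2.imwrite('pics/w6.png',p[:,:,::-1])
tool([480,323,100])
V,U=np.mgrid[0:420,0:560];T=np.array(m['pose'])
c=np.stack([(U-m['cx'])/m['fx']*d,(V-m['cy'])/m['fy']*d,d],-1);W=c@T[:3,:3].T+T[:3,3];W[d==0]=0
g=(p.max(-1)<28)&(V<255);g=g.astype(np.uint8);n,l,st,ce=cv2.connectedComponentsWithStats(g)
for i in range(1,n):
    if st[i,4]>200:
        q=W[(l==i)];print(st[i],ce[i],np.percentile(q[:,2],[5,50,95]))
E
```

```text
clock 11.05 pos [501.3 319.2 197.3] yaw -0.134 F [ 0.7 -0.3  0.6] w 54.9
delta cm tool [-2.17 -0.09  9.73] turn None
[234  32  27  32 674] [246.26557864  47.58456973] [ 5.17561798 42.98496508 51.80786538]
[140 134  27  42 331] [150.21752266 157.59214502] [16.79944827 40.82924129 59.80291295]
[262 173  28  48 992] [276.01915323 195.30342742] [ 5.77855228 58.73235502 71.29029008]
```

View pics/w6.png

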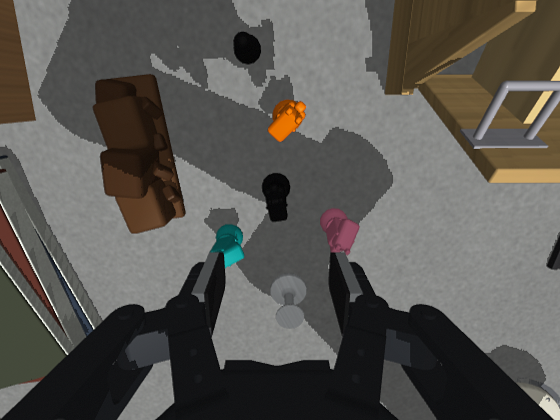

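```bash
python3 - <<'E'
from h import *
m=arm.camera_model('wrist');z=np.load('pics/w6.npz');p,d,T=z['p'],z['d'],z['T'];m['pose']=T
V,U=np.mgrid[0:420,0:560]
c=np.stack([(U-m['cx'])/m['fx']*d,(V-m['cy'])/m['fy']*d,d],-1);W=c@T[:3,:3].T+T[:3,3];W[d==0]=0
g=((p.max(-1)<28)&(U>255)&(U<295)&(V>168)&(V<228))
L=[];Rr=[]
for v in range(203,219):
    u=np.where(g[v])[0]; L.append(onz(m,u.min(),v,58)[:2]);Rr.append(onz(m,u.max(),v,58)[:2])
for A in(L,Rr):
    vx,vy,x,y=cv2.fitLine(np.float32(A),cv2.DIST_HUBER,0,.01,.01).ravel();print('edge yaw',np.arctan(vy/vx),x,y)
q=W[g&(W[...,2]>45)];r=cv2.minAreaRect(np.float32(q[:,:2]));print(r)
for lo,hi in((50,80),(60,80),(50,62)):
    q=W[g&(W[...,2]>lo)&(W[...,2]<hi)];mu=q[:,:2].mean(0);e,v=np.linalg.eigh(np.cov(q[:,:2].T));print(lo,mu,np.arctan(v[1,1]/v[0,1]),q[:,:2].min(0),q[:,:2].max(0))
# foot ring
q=W[g&(W[...,2]<22)&(W[...,2]>3)];print('foot',len(q),cv2.minEnclosingCircle(np.float32(q[:,:2])),np.median(q[:,2]))
cv2.imwrite('pics/k2.png',cv2.resize(np.clip(p[165:230,245:310,::-1].astype(int)*5,0,255).astype(np.uint8),None,fx=9,fy=9,interpolation=2))
# pad tips
for u in (212,218,338,345):
    print(u,[np.round(W[v,u]).astype(int).tolist() for v in (252,256,260,270,290)])
E
```

```text
edge yaw 0.086738825 471.56702 332.38675
edge yaw -0.054408386 468.7794 313.51257
((477.8442077636719, 322.50323486328125), (42.81283187866211, 21.469228744506836), 4.905280113220215)
50 [479.65961341 322.6326159 ] 0.042278211970749935 [456.63472119 312.20274113] [499.19058045 334.30010702]
60 [479.65865365 322.91215871] 0.04635723972360631 [462.31515157 312.32307229] [498.42175353 332.97596526]
50 [480.11693209 322.24543771] 0.041760400276135576 [456.63472119 312.20274113] [499.19058045 334.30010702]
foot 250 ((479.6805114746094, 323.0992126464844), 17.423179626464844) 8.971384370915843
212 [[516, 350, 231], [516, 349, 235], [516, 349, 238], [516, 347, 248], [511, 346, 256]]
218 [[515, 347, 229], [516, 346, 235], [515, 346, 238], [512, 346, 242], [503, 347, 245]]
338 [[507, 287, 230], [508, 288, 234], [508, 289, 239], [508, 290, 247], [500, 292, 251]]
345 [[416, 255, 72], [508, 285, 235], [508, 285, 239], [508, 287, 247], [508, 290, 262]]
```

View pics/k2.png

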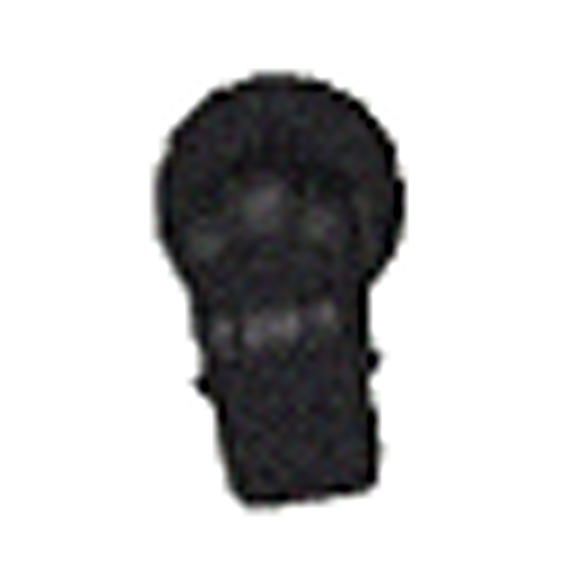

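Emit:
servo_tool --rows '[{"fingers": 5.5, "turn": -4.8, "x": 0, "y": 0, "z": 0}, {"fingers": 5.5, "turn": -4.8, "x": 0, "y": 0, "z": 0}, {"fingers": 5.5, "turn": 0, "x": 0, "y": 0, "z": 0}]'

```text
clock: 11.3
position: [502.0, 318.8, 198.0]
ee_rot: [1.0, 0.016, 0.001, -0.001]
contact_force: [-0.2, -0.2, -0.2]
gripper_width: 55.0
```

```bash
python3 - <<'E'
from h import *
tool([476,323,100],0.033)
E
```

```text
clock 11.3 pos [502.  318.8 198. ] yaw 0.033 F [-0.2 -0.2 -0.2] w 55.0
delta cm tool [-2.6  -0.49  9.79] turn -0.011523642553993182
```

Emit:
servo_tool --rows '[{"fingers": 5.5, "turn": 0, "x": -1.3, "y": -0.25, "z": 2.0}, {"fingers": 5.5, "turn": 0, "x": -1.3, "y": -0.24, "z": 2.0}, {"fingers": 5.5, "turn": 0, "x": 0, "y": 0, "z": 2.5}, {"fingers": 5.5, "turn": 0, "x": 0, "y": 0, "z": 2.3}, {"fingers": 5.5, "turn": 0, "x": 0, "y": 0, "z": 1}, {"fingers": 5.5, "turn": 0, "x": 0, "y": 0, "z": 0}, {"fingers": 5.5, "turn": 0, "x": 0, "y": 0, "z": 0}]'

```text
clock: 11.88
position: [475.5, 323.4, 99.6]
ee_rot: [1.0, 0.016, 0.0, -0.0]
contact_force: [-0.2, -0.3, 0.5]
gripper_width: 54.8
```

```bash
python3 - <<'E'
from h import *
tool([476,323,-4],0.033)
p,d=arm.get_image('wrist');cv2.imwrite('pics/w7.png',p[:,:,::-1])
E
```

```text
clock 11.88 pos [475.5 323.4  99.6] yaw 0.032 F [-0.2 -0.3  0.5] w 54.8
delta cm tool [ 0.04  0.05 10.36] turn -0.05567878531335746
```

View pics/w7.png

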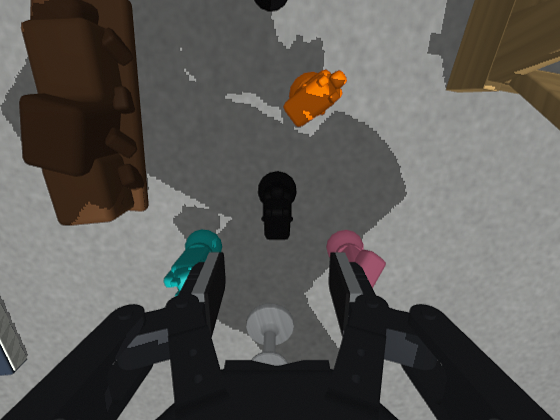

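Emit:
servo_tool --rows '[{"fingers": 5.5, "turn": 0, "x": 0, "y": 0, "z": 1.5}, {"fingers": 5.5, "turn": 0, "x": 0, "y": 0, "z": 1.8}, {"fingers": 5.5, "turn": 0, "x": 0, "y": 0, "z": 1.8}, {"fingers": 5.5, "turn": 0, "x": 0, "y": 0, "z": 1.5}, {"fingers": 5.5, "turn": 0, "x": 0, "y": 0, "z": 1}, {"fingers": 5.5, "turn": 0, "x": 0, "y": 0, "z": 0.4}, {"fingers": 5.5, "turn": 0, "x": 0, "y": 0, "z": 0}, {"fingers": 5.5, "turn": 0, "x": 0, "y": 0, "z": 0}]'

```text
clock: 12.6
position: [475.2, 324.1, 20.0]
ee_rot: [1.0, 0.017, 0.001, -0.001]
contact_force: [0.0, 0.3, -0.0]
gripper_width: 55.2
```

```bash
python3 - <<'E'
from h import *
tool([476,323,-4],0.033)
p,d=arm.get_image('side');cv2.imwrite('pics/s11.png',cv2.resize(p[110:240,160:310,::-1],None,fx=4.6,fy=4.6,interpolation=2))
p,d=arm.get_image('wrist');cv2.imwrite('pics/w8.png',p[:,:,::-1])
E
```

```text
clock 12.6 pos [475.2 324.1  20. ] yaw 0.034 F [ 0.   0.3 -0. ] w 55.2
delta cm tool [0.07 0.12 2.4 ] turn 0.02952860044548305
```

View pics/s11.png

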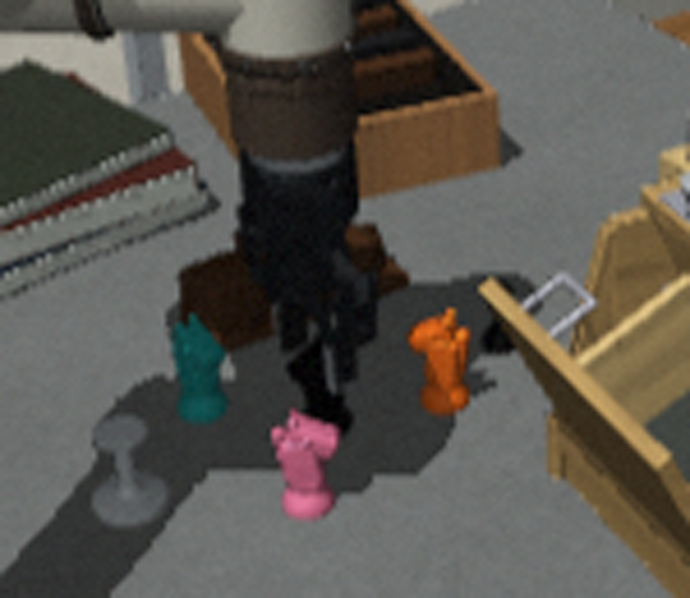

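View pics/w8.png

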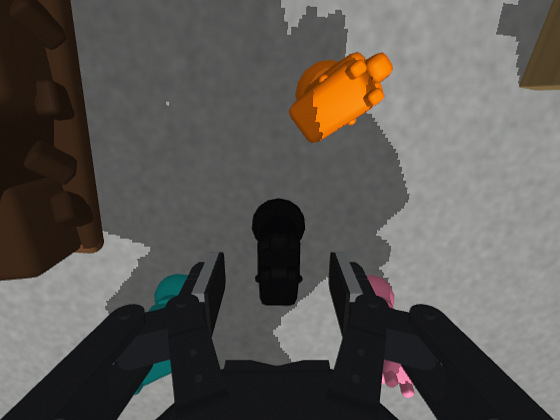

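Emit:
servo_tool --rows '[{"fingers": 5.5, "turn": 0, "x": 0.05, "y": 0.08, "z": 0.8}, {"fingers": 5.5, "turn": 0, "x": 0, "y": 0, "z": 0.8}, {"fingers": 5.5, "turn": 0, "x": 0, "y": 0, "z": 0.5}, {"fingers": 5.5, "turn": 0, "x": 0, "y": 0, "z": 0.3}, {"fingers": 5.5, "turn": 0, "x": 0, "y": 0, "z": 0}, {"fingers": 5.5, "turn": 0, "x": 0, "y": 0, "z": 0}]'

```text
clock: 13.2
position: [474.9, 322.6, -5.5]
ee_rot: [1.0, 0.017, -0.0, 0.0]
contact_force: [0.2, -0.3, 0.2]
gripper_width: 54.7
```

Emit:
servo_tool --rows '[{"fingers": 3, "turn": 0, "x": 0, "y": 0, "z": 0}, {"fingers": 2.5, "turn": 0, "x": 0, "y": 0, "z": 0}, {"fingers": 2, "turn": 0, "x": 0, "y": 0, "z": 0}, {"fingers": 1, "turn": 0, "x": 0, "y": 0, "z": 0}, {"fingers": 0, "turn": 0, "x": 0, "y": 0, "z": 0}, {"fingers": 0, "turn": 0, "x": 0, "y": 0, "z": 0}, {"fingers": 0, "turn": 0, "x": 0, "y": 0, "z": 0}]'

```text
clock: 13.78
position: [475.3, 323.1, -4.5]
ee_rot: [1.0, 0.017, 0.0, -0.0]
contact_force: [-0.2, 0.1, 3.6]
gripper_width: 21.3
```

```bash
python3 - <<'E'
from h import *
tool([476,323,-4],0.033)
p,d=arm.get_image('wrist');cv2.imwrite('pics/w9.png',p[:,:,::-1])
E
```

```text
clock 13.78 pos [475.3 323.1  -4.5] yaw 0.034 F [-0.2  0.1  3.6] w 21.3
delta cm tool [ 0.07  0.01 -0.05] turn 0.043617991190833746
```

View pics/w9.png

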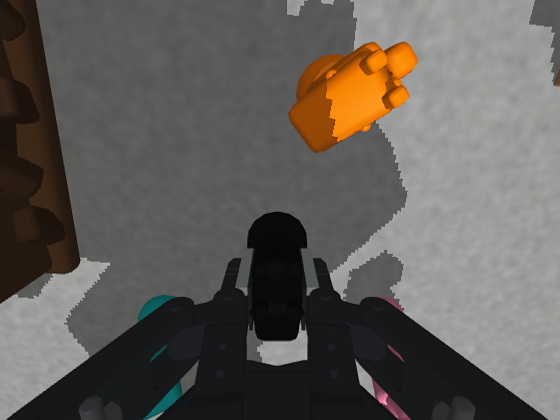

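Emit:
servo_tool --rows '[{"fingers": 0, "turn": 0, "x": 0, "y": 0, "z": -0.4}, {"fingers": 0, "turn": 0, "x": 0, "y": 0, "z": -1}, {"fingers": 0, "turn": 0, "x": 0, "y": 0, "z": -2}, {"fingers": 0, "turn": 0, "x": 0, "y": 0, "z": -3}, {"fingers": 0, "turn": 0, "x": 0, "y": 0, "z": -3}, {"fingers": 0, "turn": 0, "x": 0, "y": 0, "z": -3}, {"fingers": 0, "turn": 0, "x": 0, "y": 0, "z": -3}, {"fingers": 0, "turn": 0, "x": 0, "y": 0, "z": -3}, {"fingers": 0, "turn": 0, "x": 0, "y": 0, "z": -2.5}, {"fingers": 0, "turn": 0, "x": 0, "y": 0, "z": -1.5}]'

```text
clock: 14.67
position: [475.6, 323.0, 222.9]
ee_rot: [1.0, 0.017, 0.002, -0.002]
contact_force: [1.1, -0.5, -0.6]
gripper_width: 21.3
```

Emit:
servo_tool --rows '[{"fingers": 0, "turn": 4.8, "x": 0, "y": 0, "z": 0}, {"fingers": 0, "turn": 4.7, "x": 0, "y": 0, "z": 0}, {"fingers": 0, "turn": 0, "x": 0, "y": 0, "z": 0}, {"fingers": 0, "turn": 0, "x": 0, "y": 0, "z": 0}]'

```text
clock: 15.0
position: [474.6, 322.3, 218.9]
ee_rot: [0.998, -0.065, -0.0, 0.0]
contact_force: [0.2, -0.4, -0.6]
gripper_width: 21.4
```

```bash
python3 - <<'E'
from h import *
p,d=arm.get_image('side');cv2.imwrite('pics/s12.png',cv2.resize(p[40:260,160:400,::-1],None,fx=3,fy=2.7,interpolation=2))
m=arm.camera_model('wrist');p,d=arm.get_image('wrist');np.savez('pics/w10.npz',p=p,d=d,T=np.array(m['pose']));cv2.imwrite('pics/w10.png',p[:,:,::-1])
H=np.array([559.8,64.9,50]);ex=np.array([.9914,-.1308,0]);ey=np.array([.1308,.9914,0])
print('mouth above', H+20*ex-21*ey)
tool(H+19*ex-21*ey+[0,0,160],-.131)
E
```

```text
mouth above [576.8812  41.4646  50.    ]
clock 15.1 pos [474.7 322.4 218.7] yaw -0.131 F [-0.5  0.1 -0.8] w 21.3
delta cm tool [13.7  26.52  0.88] turn 0.010406102649834159
```

View pics/s12.png

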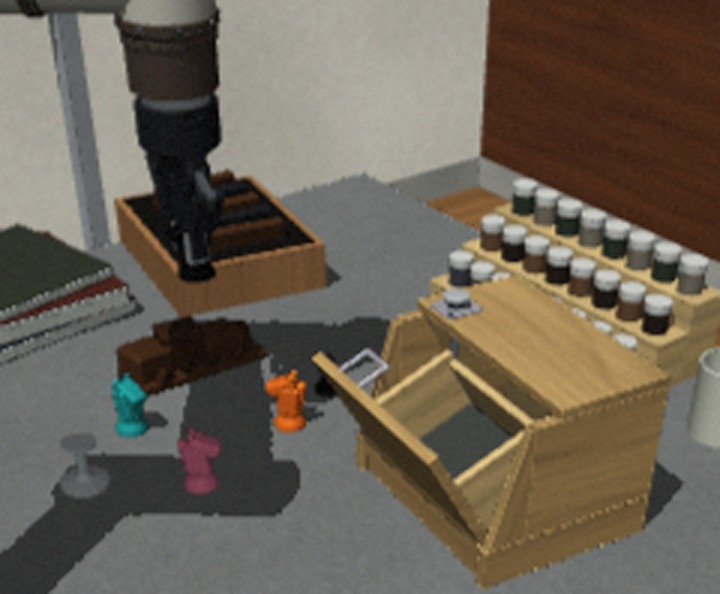

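View pics/w10.png

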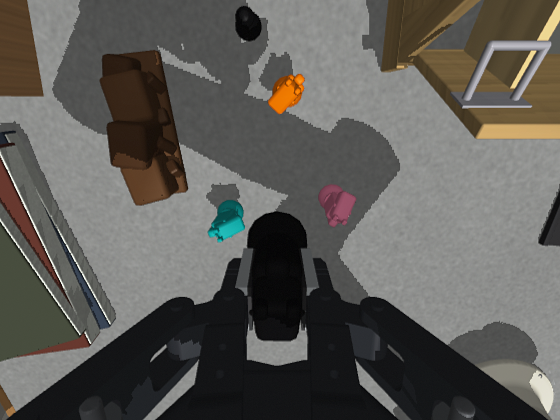

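```bash
python3 - <<'E'
from h import *
H=np.array([559.8,64.9,50]);ex=np.array([.9914,-.1308,0]);ey=np.array([.1308,.9914,0]);ez=np.array([0,0,1.])
C=lambda x,y,z:H+x*ex+y*ey+z*ez
P={'fl':C(7.6,50,12.1),'fr':C(7.6,-92,12.1),'bl':C(88.6,50,51.3),'br':C(88.6,-92,51.3),'btl':C(59.4,50,111.6),'btr':C(59.4,-92,111.6),'edgeL':C(-61,106,126),'edgeR':C(-61,-106,126),'tb':C(65,121,154),'tb2':C(65,-121,154),'tgt':C(22,-21,28)}
for n in('top','side'):
    p,d=arm.get_image(n);m=arm.camera_model(n);q=p[:,:,::-1].copy()
    k=5;box=(215,90,325,200) if n=='top' else (260,110,400,240)
    a=cv2.resize(q[box[1]:box[3],box[0]:box[2]],None,fx=k,fy=k,interpolation=2)
    for nm,X in P.items():
        u,v=proj(m,X);cv2.circle(a,(int((u+.5-box[0])*k),int((v+.5-box[1])*k)),3,(0,0,255),-1);cv2.putText(a,nm,(int((u-box[0])*k)+4,int((v-box[1])*k)),0,.4,(255,0,0),1)
    cv2.imwrite(f'pics/ov_{n}.png',cv2.resize(a,None,fx=1,fy=.9) if n=='side' else a)
E
```

```text
(no output)
```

View pics/ov_top.png

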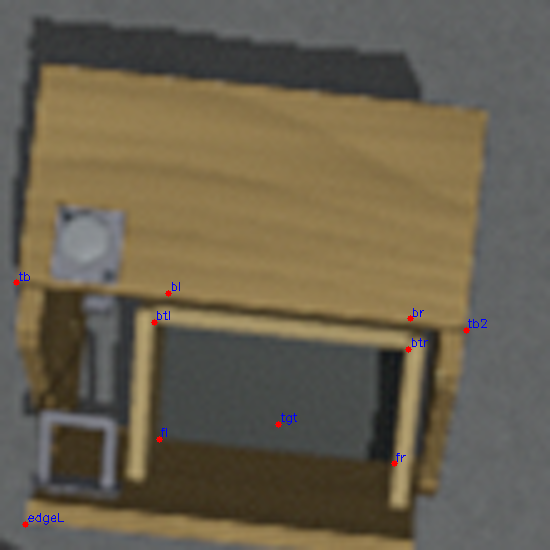

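View pics/ov_side.png

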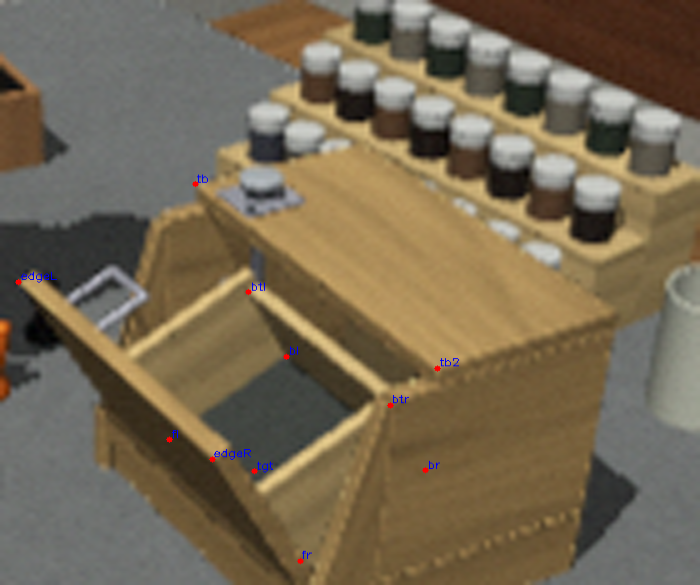

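Predicted bin points fall on the bin in both views (floor front line and back wall top within ~1 px). Carrying over the mouth.

Emit:
servo_tool --rows '[{"fingers": 0, "turn": 0, "x": 0.8, "y": 1.5, "z": 0}, {"fingers": 0, "turn": 0, "x": 1.5, "y": 3, "z": 0}, {"fingers": 0, "turn": 0, "x": 1.5, "y": 3, "z": 0}, {"fingers": 0, "turn": 0, "x": 1.6, "y": 3, "z": 0}, {"fingers": 0, "turn": 0, "x": 1.6, "y": 3, "z": 0}, {"fingers": 0, "turn": 0, "x": 1.6, "y": 3, "z": 0}, {"fingers": 0, "turn": 0, "x": 1.6, "y": 3, "z": 0}, {"fingers": 0, "turn": 0, "x": 1.6, "y": 3, "z": 0}, {"fingers": 0, "turn": 0, "x": 1.2, "y": 2.5, "z": 0}, {"fingers": 0, "turn": 0, "x": 0.6, "y": 1.5, "z": 0}]'

```text
clock: 16.03
position: [575.4, 39.3, 218.6]
ee_rot: [0.998, -0.067, -0.0, 0.0]
contact_force: [-0.1, 0.3, -0.9]
gripper_width: 21.2
```

Emit:
servo_tool --rows '[{"fingers": 0, "turn": 0, "x": 0, "y": 0, "z": 0}, {"fingers": 0, "turn": 0, "x": 0, "y": 0, "z": 0}, {"fingers": 0, "turn": 0, "x": 0, "y": 0, "z": 0}]'

```text
clock: 16.28
position: [574.6, 42.5, 218.7]
ee_rot: [0.998, -0.066, -0.0, -0.0]
contact_force: [-0.6, 0.9, -0.3]
gripper_width: 21.1
```

```bash
python3 - <<'E'
from h import *
tool([574.9,41.7,80],-.131)
m=arm.camera_model('wrist');p,d=arm.get_image('wrist');np.savez('pics/w11.npz',p=p,d=d,T=np.array(m['pose']));cv2.imwrite('pics/w11.png',p[:,:,::-1])
E
```

```text
clock 16.28 pos [574.6  42.5 218.7] yaw -0.132 F [-0.6  0.9 -0.3] w 21.1
delta cm tool [ 0.04  0.07 13.87] turn -0.05146015345941634
```

View pics/w11.png

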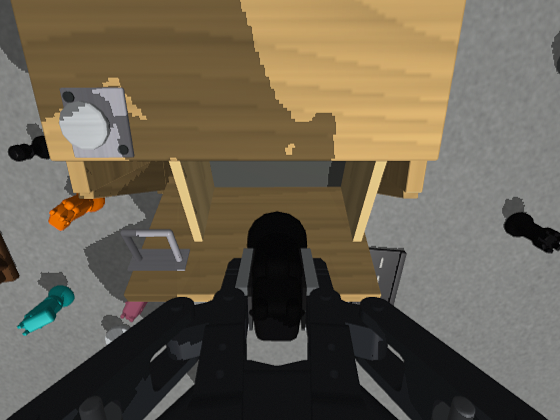

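Emit:
servo_tool --rows '[{"fingers": 0, "turn": 0, "x": 0, "y": 0.05, "z": 1}, {"fingers": 0, "turn": 0, "x": 0, "y": 0, "z": 2}, {"fingers": 0, "turn": 0, "x": 0, "y": 0, "z": 2}, {"fingers": 0, "turn": 0, "x": 0, "y": 0, "z": 2}, {"fingers": 0, "turn": 0, "x": 0, "y": 0, "z": 2}, {"fingers": 0, "turn": 0, "x": 0, "y": 0, "z": 1}, {"fingers": 0, "turn": 0, "x": 0, "y": 0, "z": 0.5}, {"fingers": 0, "turn": 0, "x": 0, "y": 0, "z": 0}, {"fingers": 0, "turn": 0, "x": 0, "y": 0, "z": 0}]'

```text
clock: 17.08
position: [575.3, 42.0, 114.5]
ee_rot: [0.998, -0.066, 0.001, -0.0]
contact_force: [0.6, -0.1, 0.3]
gripper_width: 21.3
```

```bash
python3 - <<'E'
from h import *
tool([574.9,41.7,80],-.131)
m=arm.camera_model('wrist');p,d=arm.get_image('wrist');cv2.imwrite('pics/w12.png',p[:,:,::-1])
p,d=arm.get_image('side');cv2.imwrite('pics/s13.png',cv2.resize(p[60:260,230:400,::-1],None,fx=3.6,fy=3,interpolation=2))
E
```

```text
clock 17.08 pos [575.3  42.  114.5] yaw -0.131 F [ 0.6 -0.1  0.3] w 21.3
delta cm tool [-0.04  0.04  3.45] turn -0.025762650763378997
```

View pics/w12.png

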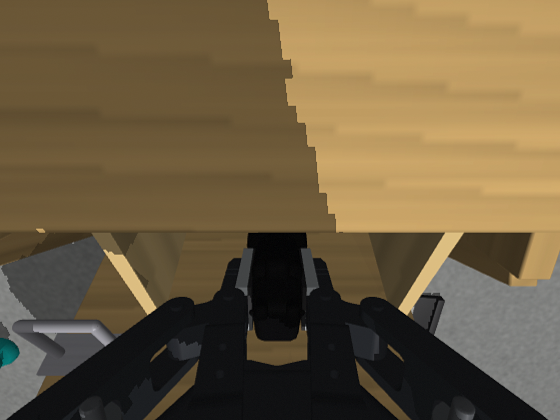

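View pics/s13.png

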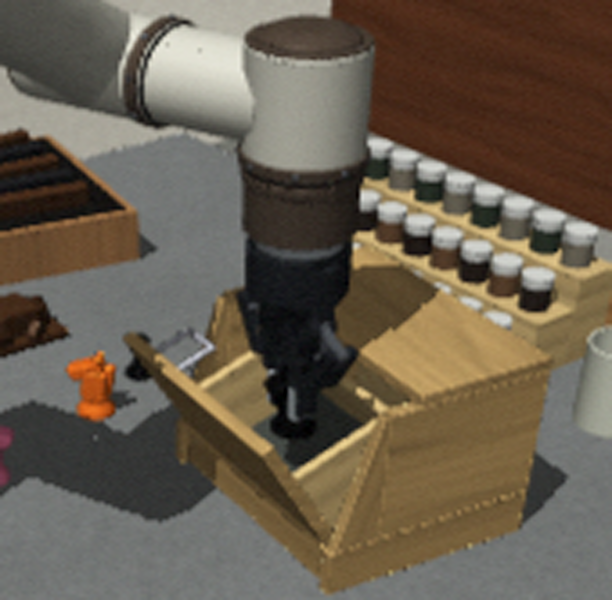

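Emit:
servo_tool --rows '[{"fingers": 0, "turn": 0, "x": -0.04, "y": 0, "z": 0.6}, {"fingers": 0, "turn": 0, "x": 0, "y": 0, "z": 0.8}, {"fingers": 0, "turn": 0, "x": 0, "y": 0, "z": 0.8}, {"fingers": 0, "turn": 0, "x": 0, "y": 0, "z": 0.5}, {"fingers": 0, "turn": 0, "x": 0, "y": 0, "z": 0.3}, {"fingers": 0, "turn": 0, "x": 0, "y": 0, "z": 0.2}, {"fingers": 0, "turn": 0, "x": 0, "y": 0, "z": 0}, {"fingers": 0, "turn": 0, "x": 0, "y": 0, "z": 0}]'

```text
clock: 17.85
position: [574.5, 41.7, 81.9]
ee_rot: [0.998, -0.066, 0.0, 0.0]
contact_force: [0.4, 0.3, -0.9]
gripper_width: 21.2
```

Emit:
servo_tool --rows '[{"fingers": 0, "turn": 0, "x": 0, "y": 0, "z": 0.1}, {"fingers": 0, "turn": 0, "x": 0, "y": 0, "z": 0.1}, {"fingers": 0, "turn": 0, "x": 0, "y": 0, "z": 0.1}, {"fingers": 0, "turn": 0, "x": 0, "y": 0, "z": 0}]'

```text
clock: 18.18
position: [574.3, 41.6, 78.8]
ee_rot: [0.998, -0.066, -0.0, 0.0]
contact_force: [0.6, -0.3, -1.1]
gripper_width: 21.0
```

Emit:
servo_tool --rows '[{"fingers": 0, "turn": 0, "x": 0, "y": 0, "z": 0.1}, {"fingers": 0, "turn": 0, "x": 0, "y": 0, "z": 0.1}, {"fingers": 0, "turn": 0, "x": 0, "y": 0, "z": 0.1}, {"fingers": 0, "turn": 0, "x": 0, "y": 0, "z": 0}]'

```text
clock: 18.52
position: [574.2, 41.6, 75.6]
ee_rot: [0.998, -0.066, -0.0, 0.0]
contact_force: [1.1, -0.2, -0.3]
gripper_width: 21.2
```

Emit:
servo_tool --rows '[{"fingers": 0, "turn": 0, "x": 0, "y": 0, "z": 0.1}, {"fingers": 0, "turn": 0, "x": 0, "y": 0, "z": 0.1}, {"fingers": 0, "turn": 0, "x": 0, "y": 0, "z": 0}]'

```text
clock: 18.77
position: [574.2, 41.6, 73.7]
ee_rot: [0.998, -0.066, -0.0, 0.0]
contact_force: [0.3, 0.2, -0.0]
gripper_width: 21.5
```

Emit:
servo_tool --rows '[{"fingers": 0, "turn": 0, "x": 0, "y": 0, "z": 0.1}, {"fingers": 0, "turn": 0, "x": 0, "y": 0, "z": 0.1}, {"fingers": 0, "turn": 0, "x": 0, "y": 0, "z": 0}]'

```text
clock: 19.02
position: [574.7, 41.6, 72.7]
ee_rot: [0.998, -0.066, 0.0, 0.0]
contact_force: [-2.2, -0.1, 3.7]
gripper_width: 21.1
```

Emit:
servo_tool --rows '[{"fingers": 0, "turn": 0, "x": 0, "y": 0, "z": 0.1}, {"fingers": 0, "turn": 0, "x": 0, "y": 0, "z": 0}, {"fingers": 0, "turn": 0, "x": 0, "y": 0, "z": 0.1}, {"fingers": 0, "turn": 0, "x": 0, "y": 0, "z": 0}]'

```text
clock: 19.35
position: [575.0, 41.6, 72.1]
ee_rot: [0.998, -0.066, 0.001, 0.0]
contact_force: [-4.4, 0.2, 11.0]
gripper_width: 21.3
```

Foot touches the floor at the predicted height (TCP 72.5–73.5). Ease off a little and release slowly.

Emit:
servo_tool --rows '[{"fingers": 0, "turn": 0, "x": 0, "y": 0, "z": -0.1}, {"fingers": 0, "turn": 0, "x": 0, "y": 0, "z": 0}, {"fingers": 2.1, "turn": 0, "x": 0, "y": 0, "z": 0}, {"fingers": 2.2, "turn": 0, "x": 0, "y": 0, "z": 0}, {"fingers": 2.3, "turn": 0, "x": 0, "y": 0, "z": 0}, {"fingers": 2.4, "turn": 0, "x": 0, "y": 0, "z": 0}, {"fingers": 2.5, "turn": 0, "x": 0, "y": 0, "z": 0}, {"fingers": 2.7, "turn": 0, "x": 0, "y": 0, "z": 0}, {"fingers": 3, "turn": 0, "x": 0, "y": 0, "z": 0}, {"fingers": 3.3, "turn": 0, "x": 0, "y": 0, "z": 0}]'

```text
clock: 20.18
position: [574.3, 41.6, 70.6]
ee_rot: [0.998, -0.066, -0.0, 0.0]
contact_force: [-0.3, 0.3, -0.2]
gripper_width: 33.1
```

```bash
python3 - <<'E'
from h import *
tool([574.9,41.7,80],-.131)
m=arm.camera_model('wrist');p,d=arm.get_image('wrist');cv2.imwrite('pics/w13.png',p[:,:,::-1])
p,d=arm.get_image('side');cv2.imwrite('pics/s14.png',cv2.resize(p[60:260,230:400,::-1],None,fx=3.6,fy=3,interpolation=2))
E
```

```text
clock 20.18 pos [574.3  41.6  70.6] yaw -0.132 F [-0.3  0.3 -0.2] w 33.1
delta cm tool [ 0.06 -0.02 -0.94] turn -0.07982499755844363
```

View pics/w13.png

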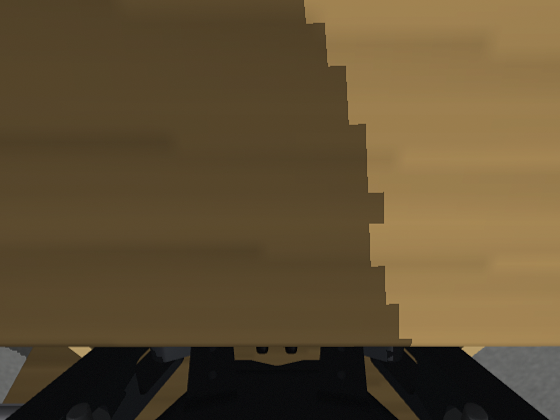

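View pics/s14.png

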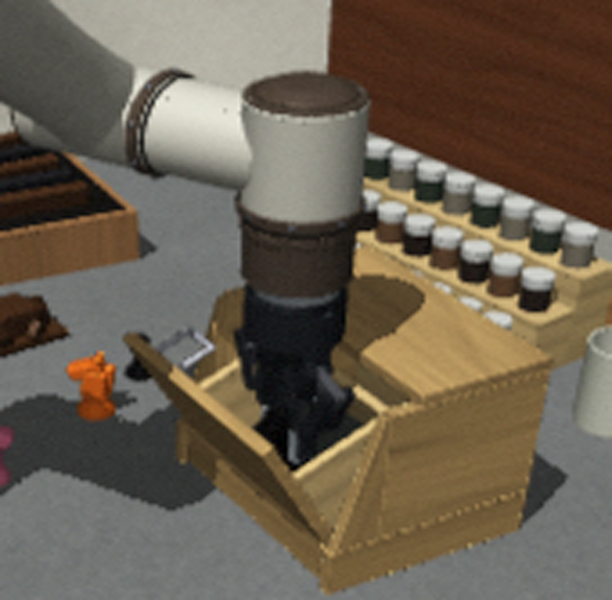

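Emit:
servo_tool --rows '[{"fingers": 4, "turn": 0, "x": 0, "y": 0, "z": 0}, {"fingers": 4, "turn": 0, "x": 0, "y": 0, "z": -0.4}, {"fingers": 4, "turn": 0, "x": 0, "y": 0, "z": -0.8}, {"fingers": 4, "turn": 0, "x": 0, "y": 0, "z": -1.2}, {"fingers": 4, "turn": 0, "x": 0, "y": 0, "z": -1.6}, {"fingers": 4, "turn": 0, "x": 0, "y": 0, "z": -2}, {"fingers": 4, "turn": 0, "x": 0, "y": 0, "z": -2}, {"fingers": 4, "turn": 0, "x": 0, "y": 0, "z": -2}]'

```text
clock: 20.95
position: [574.4, 41.6, 172.8]
ee_rot: [0.998, -0.066, 0.0, -0.0]
contact_force: [1.1, 0.4, -0.2]
gripper_width: 39.8
```

Emit:
servo_tool --rows '[{"fingers": 4, "turn": 0, "x": 0, "y": 0, "z": -3}, {"fingers": 4, "turn": 0, "x": 0, "y": 0, "z": -3}, {"fingers": 0, "turn": 0, "x": 0, "y": 0, "z": -3}, {"fingers": 0, "turn": 0, "x": -3, "y": 0, "z": 0}, {"fingers": 0, "turn": 0, "x": -3, "y": 0, "z": 0}, {"fingers": 0, "turn": 0, "x": -3, "y": 0, "z": 0}, {"fingers": 0, "turn": 0, "x": -3, "y": 0, "z": 0}, {"fingers": 0, "turn": 0, "x": 0, "y": 0, "z": 0}, {"fingers": 0, "turn": 0, "x": 0, "y": 0, "z": 0}]'

```text
clock: 21.7
position: [454.5, 57.5, 262.5]
ee_rot: [0.998, -0.065, 0.001, -0.001]
contact_force: [0.2, 0.0, 0.7]
gripper_width: -0.0
```

```bash
python3 - <<'E'
from h import *
H=np.array([559.8,64.9,50]);ex=np.array([.9914,-.1308,0]);ey=np.array([.1308,.9914,0])
tool(H-100*ex-10*ey+[0,0,80],-.131)
m=arm.camera_model('wrist');p,d=arm.get_image('wrist');cv2.imwrite('pics/w14.png',p[:,:,::-1])
p,d=arm.get_image('side');cv2.imwrite('pics/s15.png',cv2.resize(p[110:260,230:400,::-1],None,fx=4.4,fy=3.8,interpolation=2))
E
```

```text
clock 21.7 pos [454.5  57.5 262.5] yaw -0.131 F [0.2 0.  0.7] w -0.0
delta cm tool [ 0.31 -1.09 13.26] turn 0.006977482606202568
```

View pics/w14.png

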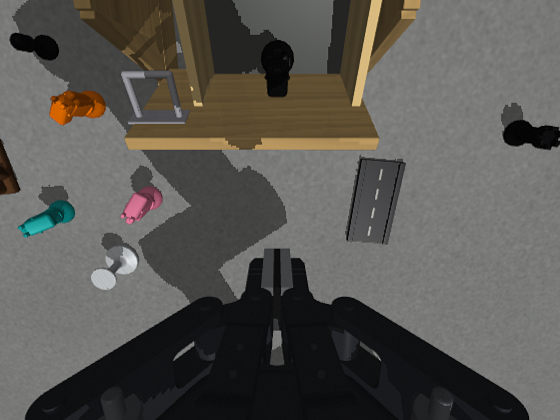

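View pics/s15.png

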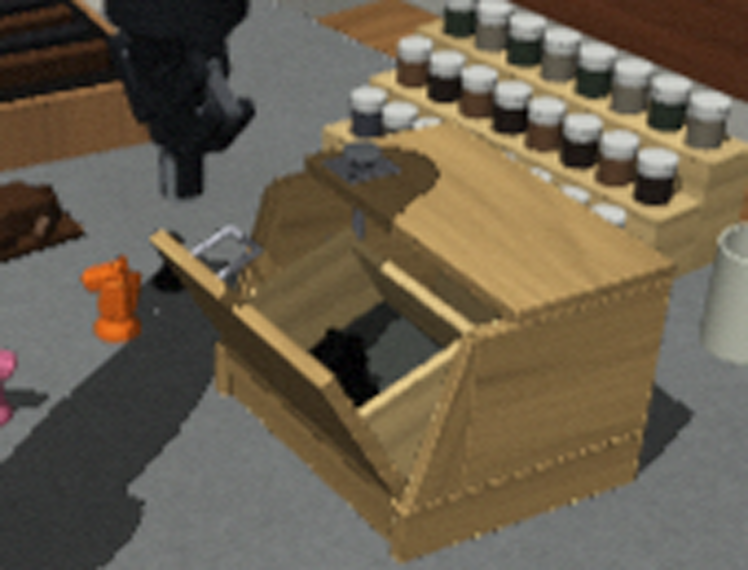

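Knight stands in the bin (wrist view (277,70), side view: dark shape in the mouth), other items in place. Down in front of the board, fingers shut.

Emit:
servo_tool --rows '[{"fingers": 0, "turn": 0, "x": 0, "y": -0.8, "z": 1}, {"fingers": 0, "turn": 0, "x": 0, "y": -0.8, "z": 2.5}, {"fingers": 0, "turn": 0, "x": 0, "y": 0, "z": 3}, {"fingers": 0, "turn": 0, "x": 0, "y": 0, "z": 3}, {"fingers": 0, "turn": 0, "x": 0, "y": 0, "z": 2}, {"fingers": 0, "turn": 0, "x": 0, "y": 0, "z": 1}, {"fingers": 0, "turn": 0, "x": 0, "y": 0, "z": 0}, {"fingers": 0, "turn": 0, "x": 0, "y": 0, "z": 0}]'

```text
clock: 22.47
position: [457.8, 73.4, 134.9]
ee_rot: [0.998, -0.066, -0.001, 0.001]
contact_force: [1.2, -0.1, 0.9]
gripper_width: -0.0
```

Emit:
servo_tool --rows '[{"fingers": 0, "turn": 0, "x": 0.4, "y": 0, "z": 0}, {"fingers": 0, "turn": 0, "x": 0.5, "y": 0, "z": 0}, {"fingers": 0, "turn": 0, "x": 0.5, "y": 0, "z": 0}, {"fingers": 0, "turn": 0, "x": 0.5, "y": 0, "z": 0}, {"fingers": 0, "turn": 0, "x": 0.3, "y": 0, "z": 0}, {"fingers": 0, "turn": 0, "x": 0, "y": 0, "z": 0}]'

```text
clock: 22.97
position: [480.3, 70.4, 136.1]
ee_rot: [0.998, -0.066, 0.0, -0.0]
contact_force: [0.6, 0.0, 0.2]
gripper_width: 0.1
```

```bash
cat >> h.py <<'E'
def cab():
    s=arm.read_state();H=np.array([559.8,64.9,50]);ex=np.array([.9914,-.1308,0]);ey=np.array([.1308,.9914,0])
    r=s['position']-H;F=s['contact_force'];print('t',round(s['clock'],2),'cab TCP',np.round([r@ex,r@ey,r[2]],1),'F',np.round([F@ex,F@ey,F[2]],1))
E
python3 - <<'E'
from h import *
cab()
p,d=arm.get_image('side');cv2.imwrite('pics/s16.png',cv2.resize(p[80:260,200:400,::-1],None,fx=4,fy=3.3,interpolation=2))
E
```

```text
t 22.97 cab TCP [-79.6  -4.9  86.1] F [0.6 0.1 0.2]
```

View pics/s16.png

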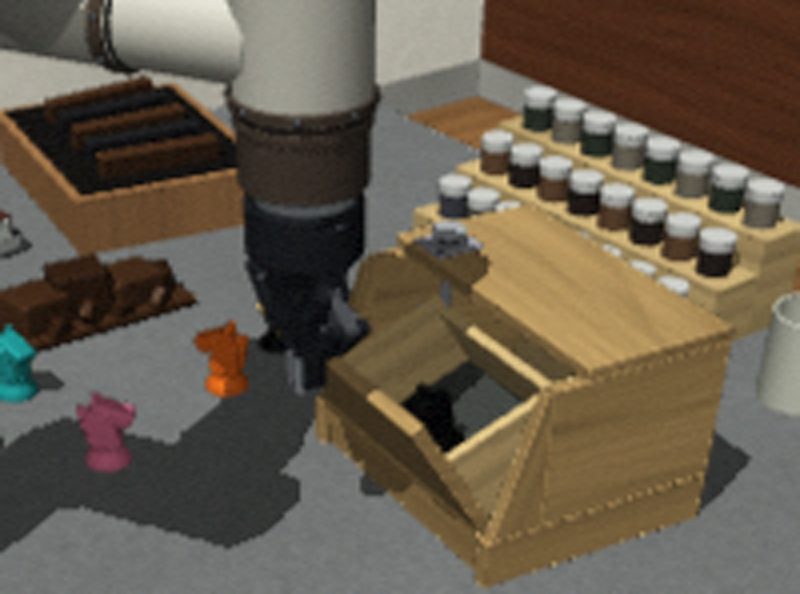

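Emit:
servo_tool --rows '[{"fingers": 0, "turn": 0, "x": 0.2, "y": 0, "z": 0}, {"fingers": 0, "turn": 0, "x": 0.2, "y": 0, "z": 0}, {"fingers": 0, "turn": 0, "x": 0.2, "y": 0, "z": 0}, {"fingers": 0, "turn": 0, "x": 0.2, "y": 0, "z": 0}, {"fingers": 0, "turn": 0, "x": 0.2, "y": 0, "z": 0}, {"fingers": 0, "turn": 0, "x": 0.2, "y": 0, "z": 0}]'

```text
clock: 23.52
position: [489.1, 68.7, 135.7]
ee_rot: [0.998, -0.066, -0.002, 0.0]
contact_force: [-8.4, 2.3, 7.0]
gripper_width: -0.2
```

Emit:
servo_tool --rows '[{"fingers": 0, "turn": 0, "x": 0.3, "y": 0, "z": 0}, {"fingers": 0, "turn": 0, "x": 0.3, "y": 0, "z": 0}, {"fingers": 0, "turn": 0, "x": 0.3, "y": 0, "z": 0}, {"fingers": 0, "turn": 0, "x": 0.3, "y": 0, "z": 0}, {"fingers": 0, "turn": 0, "x": 0.3, "y": 0, "z": 0}, {"fingers": 0, "turn": 0, "x": 0.3, "y": 0, "z": 0}]'

```text
clock: 24.02
position: [506.6, 65.9, 135.9]
ee_rot: [0.998, -0.066, -0.003, 0.001]
contact_force: [-6.8, 1.5, 6.1]
gripper_width: -0.0
```

Emit:
servo_tool --rows '[{"fingers": 0, "turn": 0, "x": 0.35, "y": 0, "z": 0}, {"fingers": 0, "turn": 0, "x": 0.35, "y": 0, "z": 0}, {"fingers": 0, "turn": 0, "x": 0.35, "y": 0, "z": 0}, {"fingers": 0, "turn": 0, "x": 0.35, "y": 0, "z": 0}, {"fingers": 0, "turn": 0, "x": 0.35, "y": 0, "z": 0}, {"fingers": 0, "turn": 0, "x": 0.35, "y": 0, "z": 0}, {"fingers": 0, "turn": 0, "x": 0.35, "y": 0, "z": 0}, {"fingers": 0, "turn": 0, "x": 0.35, "y": 0, "z": 0}]'

```text
clock: 24.68
position: [534.8, 62.3, 135.9]
ee_rot: [0.998, -0.066, -0.002, 0.001]
contact_force: [-6.5, 0.8, 5.2]
gripper_width: 0.1
```

```bash
python3 - <<'E'
from h import *
cab()
p,d=arm.get_image('side');cv2.imwrite('pics/s17.png',cv2.resize(p[80:260,200:400,::-1],None,fx=4,fy=3.3,interpolation=2))
E
```

```text
t 24.68 cab TCP [-24.4  -5.9  85.9] F [-6.6 -0.   5.2]
```

View pics/s17.png

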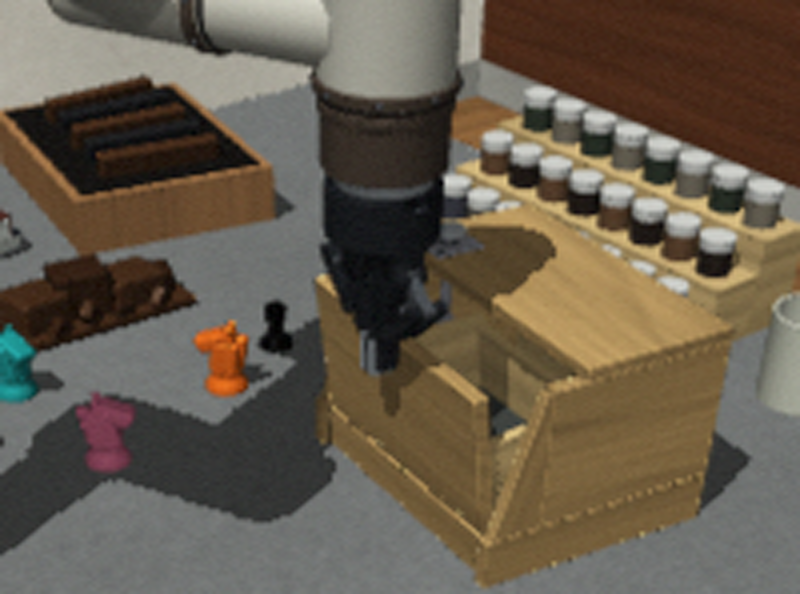

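Emit:
servo_tool --rows '[{"fingers": 0, "turn": 0, "x": 0.35, "y": 0, "z": 0}, {"fingers": 0, "turn": 0, "x": 0.35, "y": 0, "z": 0}, {"fingers": 0, "turn": 0, "x": 0.35, "y": 0, "z": 0}, {"fingers": 0, "turn": 0, "x": 0.35, "y": 0, "z": 0}, {"fingers": 0, "turn": 0, "x": 0.35, "y": 0, "z": 0}, {"fingers": 0, "turn": 0, "x": 0.35, "y": 0, "z": 0}, {"fingers": 0, "turn": 0, "x": 0.35, "y": 0, "z": 0}]'

```text
clock: 25.32
position: [558.5, 59.2, 135.4]
ee_rot: [0.998, -0.066, -0.003, 0.001]
contact_force: [-7.5, 1.0, 3.0]
gripper_width: 0.1
```

Emit:
servo_tool --rows '[{"fingers": 0, "turn": 0, "x": 0.2, "y": 0, "z": 0}, {"fingers": 0, "turn": 0, "x": 0.2, "y": 0, "z": 0}, {"fingers": 0, "turn": 0, "x": 0.2, "y": 0, "z": 0}, {"fingers": 0, "turn": 0, "x": 0.2, "y": 0, "z": 0}]'

```text
clock: 25.65
position: [565.2, 58.2, 134.6]
ee_rot: [0.998, -0.067, -0.004, 0.001]
contact_force: [-9.7, 3.7, 4.5]
gripper_width: 0.2
```

```bash
python3 - <<'E'
from h import *
cab()
p,d=arm.get_image('side');cv2.imwrite('pics/s18.png',cv2.resize(p[80:260,200:400,::-1],None,fx=4,fy=3.3,interpolation=2))
E
```

```text
t 25.65 cab TCP [ 6.2 -5.9 84.6] F [-10.1   2.4   4.5]
```

View pics/s18.png

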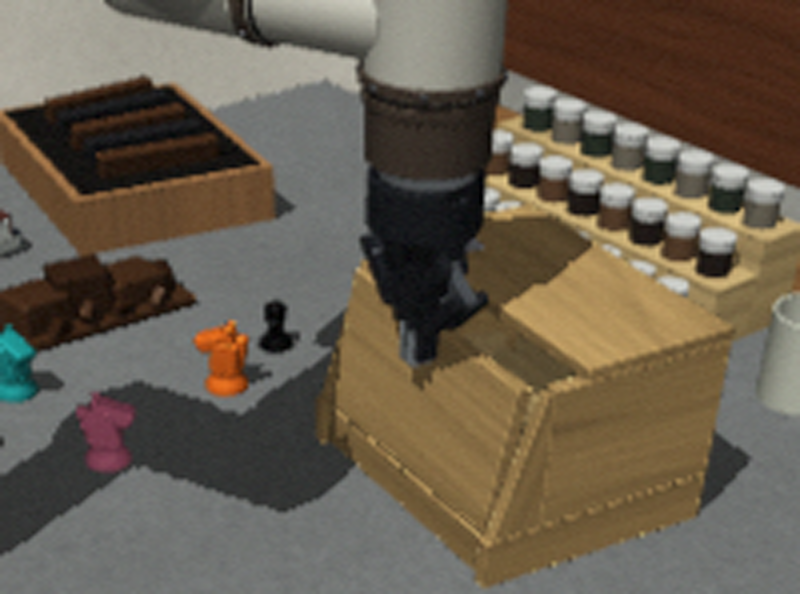

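Nearly shut (front almost flush); force 10 N. On in small steps, watching for the drop.

Emit:
servo_tool --rows '[{"fingers": 0, "turn": 0, "x": 0.15, "y": 0, "z": 0}, {"fingers": 0, "turn": 0, "x": 0.15, "y": 0, "z": 0}, {"fingers": 0, "turn": 0, "x": 0.15, "y": 0, "z": 0}]'

```text
clock: 25.95
position: [568.5, 57.8, 134.1]
ee_rot: [0.998, -0.067, -0.006, 0.001]
contact_force: [-10.1, 2.9, 1.9]
gripper_width: -0.0
```

Emit:
servo_tool --rows '[{"fingers": 0, "turn": 0, "x": 0.1, "y": 0, "z": 0}, {"fingers": 0, "turn": 0, "x": 0.1, "y": 0, "z": 0}, {"fingers": 0, "turn": 0, "x": 0.1, "y": 0, "z": 0}]'

```text
clock: 26.2
position: [570.9, 57.4, 133.7]
ee_rot: [0.998, -0.067, -0.006, 0.001]
contact_force: [-11.8, 4.8, 1.7]
gripper_width: 0.0
```

Emit:
servo_tool --rows '[{"fingers": 0, "turn": 0, "x": 0.1, "y": 0, "z": 0}, {"fingers": 0, "turn": 0, "x": 0.1, "y": 0, "z": 0}, {"fingers": 0, "turn": 0, "x": 0.1, "y": 0, "z": 0}]'

```text
clock: 26.45
position: [573.3, 57.1, 133.2]
ee_rot: [0.998, -0.067, -0.007, 0.001]
contact_force: [-10.8, 4.0, -0.2]
gripper_width: 0.0
```

Emit:
servo_tool --rows '[{"fingers": 0, "turn": 0, "x": 0.1, "y": 0, "z": 0}, {"fingers": 0, "turn": 0, "x": 0.1, "y": 0, "z": 0}, {"fingers": 0, "turn": 0, "x": 0.0, "y": 0, "z": 0}]'

```text
clock: 26.7
position: [576.4, 56.7, 132.9]
ee_rot: [0.998, -0.067, -0.006, 0.001]
contact_force: [-6.6, 3.0, -3.8]
gripper_width: -0.1
```

Emit:
servo_tool --rows '[{"fingers": 0, "turn": 0, "x": 0.1, "y": 0, "z": 0}, {"fingers": 0, "turn": 0, "x": 0.1, "y": 0, "z": 0}, {"fingers": 0, "turn": 0, "x": 0.0, "y": 0, "z": 0}]'

```text
clock: 26.95
position: [578.4, 56.2, 132.7]
ee_rot: [0.998, -0.067, -0.006, 0.001]
contact_force: [-7.8, 1.7, -2.7]
gripper_width: 0.1
```

Emit:
servo_tool --rows '[{"fingers": 0, "turn": 0, "x": 0.1, "y": 0, "z": 0}, {"fingers": 0, "turn": 0, "x": 0.1, "y": 0, "z": 0}, {"fingers": 0, "turn": 0, "x": 0.0, "y": 0, "z": 0}]'

```text
clock: 27.2
position: [580.4, 55.9, 132.8]
ee_rot: [0.998, -0.067, -0.006, 0.001]
contact_force: [-6.2, 2.3, -2.8]
gripper_width: -0.2
```

Emit:
servo_tool --rows '[{"fingers": 0, "turn": 0, "x": 0.1, "y": 0, "z": 0}, {"fingers": 0, "turn": 0, "x": 0.1, "y": 0, "z": 0}, {"fingers": 0, "turn": 0, "x": 0.0, "y": 0, "z": 0}]'

```text
clock: 27.45
position: [582.3, 55.5, 132.7]
ee_rot: [0.998, -0.067, -0.006, 0.001]
contact_force: [-7.2, 1.1, -2.8]
gripper_width: -0.2
```

Emit:
servo_tool --rows '[{"fingers": 0, "turn": 0, "x": 0.1, "y": 0, "z": 0}, {"fingers": 0, "turn": 0, "x": 0.1, "y": 0, "z": 0}, {"fingers": 0, "turn": 0, "x": 0.0, "y": 0, "z": 0}]'

```text
clock: 27.7
position: [582.4, 55.4, 132.6]
ee_rot: [0.998, -0.067, -0.008, 0.001]
contact_force: [-12.6, 3.1, 0.4]
gripper_width: 0.1
```

Force dropped (12→7 N) at the latch, then rose at the rubber stop. Back off slowly.

Emit:
servo_tool --rows '[{"fingers": 0, "turn": 0, "x": -0.2, "y": 0, "z": 0}, {"fingers": 0, "turn": 0, "x": -0.3, "y": 0, "z": 0}, {"fingers": 0, "turn": 0, "x": -0.3, "y": 0, "z": 0}, {"fingers": 0, "turn": 0, "x": -0.4, "y": 0, "z": 0}, {"fingers": 0, "turn": 0, "x": -0.5, "y": 0, "z": 0}, {"fingers": 0, "turn": 0, "x": -0.8, "y": 0, "z": 0}, {"fingers": 0, "turn": 0, "x": -1, "y": 0, "z": 0}, {"fingers": 0, "turn": 0, "x": 0, "y": 0, "z": 0}]'

```text
clock: 28.37
position: [553.1, 60.6, 136.2]
ee_rot: [0.998, -0.066, -0.0, -0.0]
contact_force: [0.3, -0.3, 0.2]
gripper_width: 0.0
```

```bash
python3 - <<'E'
from h import *
cab()
p,d=arm.get_image('side');cv2.imwrite('pics/s19.png',cv2.resize(p[80:260,200:400,::-1],None,fx=4,fy=3.3,interpolation=2))
E
```

```text
t 28.37 cab TCP [-6.1 -5.2 86.2] F [ 0.3 -0.3  0.2]
```

View pics/s19.png

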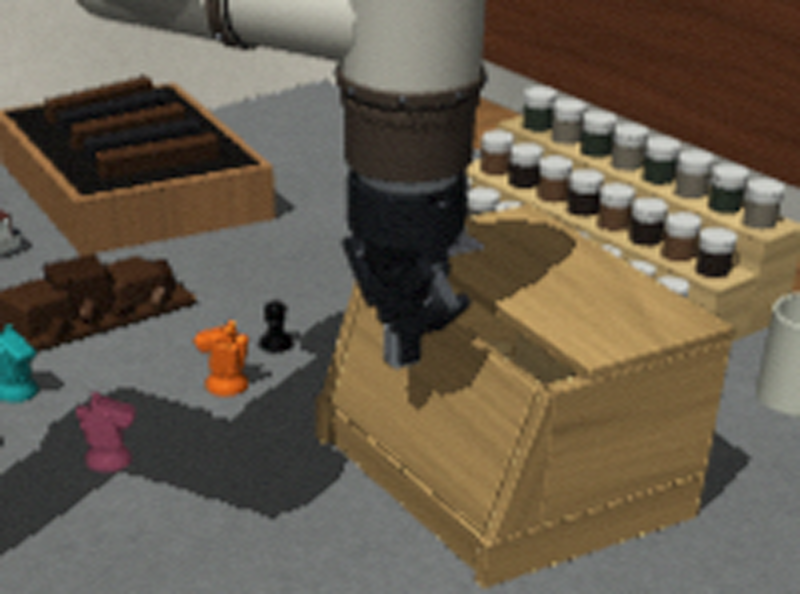

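Force is zero and the bin stays shut. Retreat clear for a final look from above.

Emit:
servo_tool --rows '[{"fingers": 0, "turn": 0, "x": -2.5, "y": 0, "z": 0}, {"fingers": 0, "turn": 0, "x": -3, "y": 0, "z": -1}, {"fingers": 0, "turn": 0, "x": -3, "y": 0, "z": -2.5}, {"fingers": 0, "turn": 0, "x": -2, "y": 0, "z": -3}, {"fingers": 0, "turn": 0, "x": 0, "y": 0, "z": -3}, {"fingers": 0, "turn": 0, "x": 0, "y": 0, "z": -3}, {"fingers": 0, "turn": 0, "x": 0, "y": 0, "z": 0}, {"fingers": 0, "turn": 0, "x": 0, "y": 0, "z": 0}]'

```text
clock: 29.08
position: [451.7, 74.9, 263.2]
ee_rot: [0.998, -0.066, 0.003, -0.002]
contact_force: [-0.6, 1.1, -0.9]
gripper_width: -0.1
```

```bash
python3 - <<'E'
from h import *
cab()
p,d=arm.get_image('top');a=cv2.resize(p[80:260,110:420,::-1],None,fx=2.5,fy=2.5,interpolation=2);cv2.imwrite('pics/t20.png',a)
p0,_=load('top0')
D=cv2.absdiff(p,p0).max(-1);print('changed px at bystanders',{n:int((D[v-8:v+8,u-8:u+8]>60).sum()) for n,(u,v) in dict(pawn=(178,160),orange=(187,184),pink=(203,228),turq=(157,231),stand=(180,261),rook=(375,215),pot=(384,149),cliff=(132,192),road=(311,243),brush=(424,250)).items()})
p,d=arm.get_image('side');cv2.imwrite('pics/s20.png',cv2.resize(p[100:260,170:400,::-1],None,fx=3.4,fy=3.4,interpolation=2))
E
```

```text
t 29.08 cab TCP [-108.5   -4.2  213.2] F [-0.8  1.  -0.9]
changed px at bystanders {'pawn': 0, 'orange': 17, 'pink': 197, 'turq': 62, 'stand': 78, 'rook': 0, 'pot': 0, 'cliff': 0, 'road': 0, 'brush': 0}
```

View pics/t20.png

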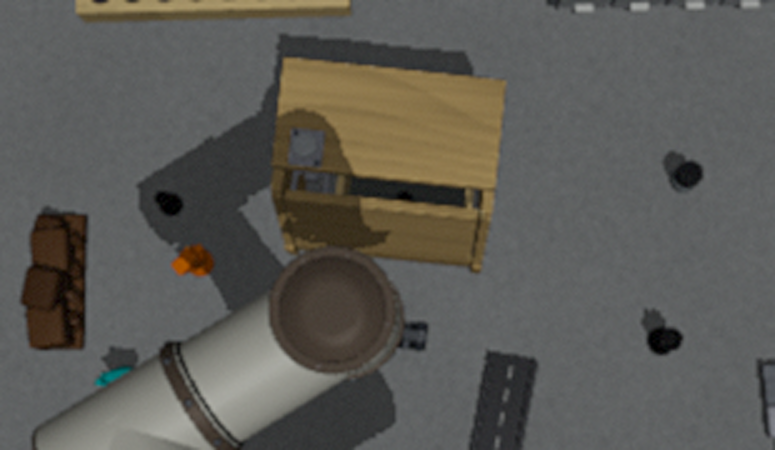

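View pics/s20.png

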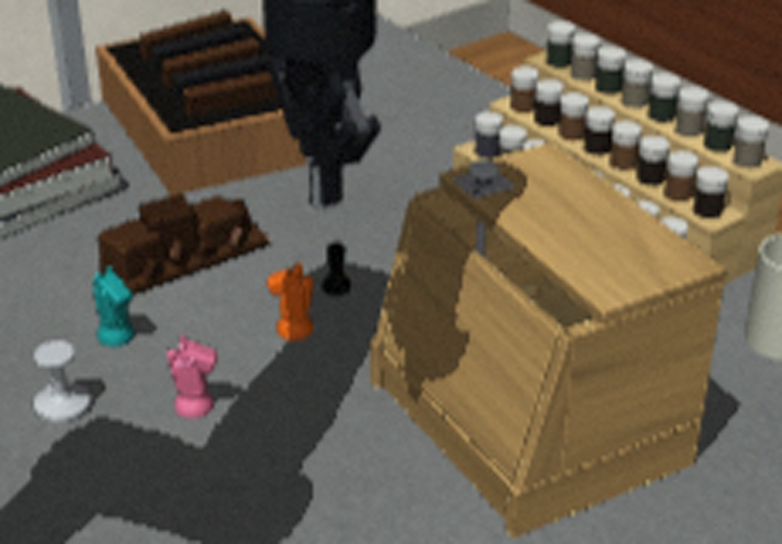

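```bash
python3 - <<'E'
from bench import arm
print(arm.job_done())
E
```

```text
the job is handed in; nothing more can be done
None
```

The knight is in the bin, the bin is latched shut, and I handed the job in at about 29 s.

**What I did**
- I pressed the latch button at about 6–8 N. The bin sprang open by itself, with nothing in its way.
- I gripped the black knight by its neck (21 mm opening) and lowered it until its foot touched the bin floor. The reading reached 11 N there, so I eased off 1 mm and then released slowly.
- I pushed the front shut with the closed fingers. The force rose to about 12 N and dropped to 7 N as the latch snapped in. It then rose to 12.6 N at the rubber stop, and I backed away.

**Last checks**
- With the tool clear and no contact, the bin stayed shut.
- A black spot shows through the gap above the front board, where I expect the knight. After release I saw it standing on the bin floor.
- The bystanders stand where they were in the side view. In the top view the pixel comparison was clean for pawn, rook, paint pot, cliff, road and brush. It flagged turquoise, pink, the miniature stand and slightly orange, because the arm or its shadow covered them.

**What disagreed**
- The shut fingertips are about 28 mm short of the stated TCP, by wrist depth and by contact with the button. I corrected for this in the grasp, the placing and the push.
- The knight's yaw came out between −0.05 and +0.09 rad depending on the method. I used 0.03, and the grip closed squarely.

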